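# Unlock the utensil rack and take out the blue lime spreader

## Robot

A 6-joint arm with a two-finger parallel gripper is mounted at the origin on the work surface. World frame = base frame: x ahead of the robot, y to its left, z up, the work surface at z = 0. Lengths are in m, angles in degrees, forces in N, time in s.
With the tool pointing down it reaches from about 0.35 to 0.875 m from the base axis. Payload 4.2 kg.
Tool frame: the origin (TCP) lies at the very end of the fingers, on their centre line; the grasp point (between the pads) lies 19 mm behind it; z points along the fingers, y is the line along which they close (so a half turn about z gives the same grasp; the last joint's range is limited). The gripper opens to 87 mm and grips with 3 to 60 N. Pads are 19 mm wide; open, the fingers measure 117 mm over their backs; the gripper's body (75 mm by 190 mm) begins 51 mm behind the grasp point.
Start: joints at [78.701, 22.042, 0.453, 0, -68.411, -14.817], TCP at [0.275, 0.561, 0.223] pointing down, gripper open.
Joint ranges: [-179.83, 179.83], [-69.29, 118.12], [-61.27, 80.66], [-181.25, 117.63], [-171.15, -9.14], [-177.46, 177.46]. Speed limits (degrees/s): [159.86, 159.86, 180, 180, 180, 180].

## Interface

Orientations are given as a 3x3 rotation matrix whose columns are the frame's x, y, z axes.
In Python, from station import r gives the robot as it stands.
- The arm moves only by the tool jog_arm, never from a script. Its argument "plan" is text: rows parted by semicolons, each of 7 numbers parted by spaces: the shift along the tool's x, y, z normalised to -1 to 1, where 1 is 0.025 m, then the turn, a rotation vector about the tool's x, y, z normalised to -1 to 1, where 1 is 8 degrees, then the closure, from -1 (fully open) to 1 (shut). A call has exactly 10 rows; each row shifts and turns the commanded pose from where the row before left it, along the tool's axes as they then stand; what a row does not reach is not made up. A row lasts 1/10 s, in which the tool goes at most 50 mm and 8.59 degrees, less where a joint would pass 70% of its speed; a pose out of reach is approached as far as the arm can. A call with a number of a shift or a turn outside -1 to 1 is refused whole. A call with a gripper value outside its range is refused whole. The fingers move at their own pace and stop on an object; the grip force is fixed at half the most. Time passes only in rows, so rows that do not move let the fingers close, or fill a call up. It gives the time, the measured TCP pose, the force, the opening and the grip force at its end, in the units of the state.
- r.sense(): the state, without advancing time (a new reading comes with each control period).
- r.capture(name): name is "scene" or "top" or "wrist"; returns (picture, depth): 400x640x3 uint8, red, green, blue; 400x640 float32, m along the optical axis (not along the pixel's ray), 0 where there is no reading.
- r.get_calibration(name): a dict with "mtx" (3x3 intrinsics, pixels), "distortion" ([k1, k2, p1, p2, k3] as OpenCV has them; the pictures are not rectified), "extrinsics" (4x4, takes a point from camera to world coordinates). Camera axes: x right, y up, looking along -z (the intrinsics and any distortion apply to the point x, -y, -z); pixel columns grow to the right and rows downward; lengths in m; the calibration is good to about 2 mm. A picture is of the moment at which its call begins: read the wrist's pose just before it. get_calibration takes no time and is no camera call; for the wrist camera it gives the pose at the moment of the call.
- r.finish_job(): hands the job in; it is judged then, once.
The state is a dict: "time_s": time; "joints": joint angles; "joint_velocities": joint speeds; "effort": joint torques, N m; "tcp_pos": TCP position; "ee_rot": TCP orientation; "wrist_force": force on the tool from outside, world axes, zero at the start; "moment": the same for the moment, N m; "gripper_width": opening from 0.0 (shut) to 1.0 (fully open); "gripper_force": force on a finger pad.
Only numpy, scipy, OpenCV 4.12 (cv2) and the standard library are available. Lean on these libraries where they do the work, as an engineer would, in place of code of your own. Each camera call takes 0.05 s, during which the arm holds its last target. There are 200 camera calls.

## Task

Open the green utensil rack: flip its orange cam lever right over to free the brass retaining bar, then slide the bar all the way aside and leave both so. Draw the blue-handled spreader out along its leaning holder without bumping the lamp, and stand it blade down in the steel tumbler, lowering it in, not dropping it. Leave the red spreader in its holder, the tumbler where it stands and the other things undisturbed.

Things in the scene. Friction and masses are not known exactly. Their poses are not given: they have to be found in the camera images.
- rack: Green fixed rack, 390 mm long (y); its face slopes up and to its -x side. Origin: on the table below the middle of the face; x to the rear, y along it, z up. Face normal u = (-sin35deg, 0, cos35deg), up-slope v = (cos35deg, 0, sin35deg); face middle at (0, 0, 135 mm). Two holders, 25 mm square, 125 mm deep along -u, at y = -40 and +40 mm. The shut bar overlaps both collars.
- lamp: Lamp fixed to the rack: a bar over the utensils (rack x -15 to 15, y -75 to 75, height 263 to 283 mm), with no room below it for a vertical gripper: come in tilted along the utensils. Held by a 10 mm post behind (rack x 100, y 0 mm) and a 10 mm rod from the post's top to the bar, at height 283 mm. Origin as the rack's.
- lever_pivot (a point): Pivot of the cam lever on the rack (rack x 5, y -160, height 175 mm), axes as the rack's; the lever turns about the y axis here. A steel fork around it rises at most 17 mm above it.
- lever_tip (a point): Centre of the round tip of the lever's orange grip (18 mm diameter, the last 30 mm), 66 mm from the pivot; the grip ends 9 mm beyond this point.
- cam_lever (a joint): Angle of the cam lever (rad): 0 locked, leaning 40 degrees from vertical to the rack's -x (towards the robot); it swings over the top to 1.57, free, leaning 50 degrees to the rack's +x. Stays where it is left; about 2 N at the tip. It stops the bar until it is over about 1.1.
- retaining_bar (a joint): Travel of the brass bar (m): 0 shut, 0.04 fully aside, towards the rack's +y (away from the lever). About 2 N to move.
- bar_fin (a point): Centre of the brass fin by which the bar is moved: 12 mm thick (x), 24 mm long (y), 36 mm tall (z, from 13 to 49 mm above the face; this point 34 mm above it). Its axes: x = v up the slope, y = the rack's y, z = u.
- blue_spreader: Loose spreader, 90 g, blue handle, in either holder. Origin: underside of its brass collar, which rests on the face; z along it to the handle end (= u in the holder). Along z: blade 18 (y) x 3 (x) mm from -115 to -30, ferrule 22 mm diameter to 0, collar 30 mm diameter to 6, neck 12 mm diameter to 20, handle 19 mm diameter to 82 mm (grip at 45 to 60).
- blue_spreader_tip (a point): Lower end of the blue spreader's blade, 115 mm below its origin.
- red_spreader: Same spreader with a red handle, in the other holder, 80 mm beside; stays there.
- tumbler: Loose open steel tumbler, 120 mm high, 86 mm outside diameter at the rim, 74 mm at the foot, walls 3 mm, inner floor 6 mm up. Origin: centre of its underside; z up.
- brass_pot: Closed round brass pot, 84 mm diameter, 92 mm high; bystander. Origin: centre of underside.
- paste_pot: White bowl, 64 mm diameter, 40 mm high; bystander. Origin: centre of underside.
- katori: Steel bowl, 90 mm diameter, 40 mm high; bystander. Origin: centre of underside.
- syrup: Amber bottle, 60 mm diameter, 190 mm high; bystander. Origin: centre of underside.
- jar: Glass jar with red cap, 80 mm diameter, 110 mm high; bystander. Origin: centre of underside.
- tin: Copper-coloured tin, 66 mm diameter, 70 mm high; bystander. Origin: centre of underside.
Mind the look-alikes: they are no part of the job. What is shaped like the blue_spreader but turquoise or white is not meant.

How it is judged (in metres and radians):
On the way, in this order (a step that is already met when the one before it is completed fails the run):
1. the cam lever is flipped to its free end (above 1.25 of 1.57 rad) with the bar still shut (value of joint cam_lever above 1.25 rad and value of joint retaining_bar below 0.01 m), for 0.1 s.
2. the retaining bar is slid aside (over 33 of 40 mm), both spreaders still in their holders (value of joint retaining_bar above 0.033 m and distance of each of blue_spreader, red_spreader from where it was at the start of the episode below 0.02 m), for 0.1 s.
At the end, for the whole second after the job is handed in: Lever free (over 1.25 rad), bar aside (over 33 mm); blue spreader at rest blade down in the tumbler (tip under 45 mm above its underside, within 45 mm of its axis, lean under 0.8 rad); tumbler upright within 30 mm of its start; red spreader within 20 mm of its start (value of joint cam_lever above 1.25 rad and value of joint retaining_bar above 0.033 m and z of blue_spreader_tip in the frame of tumbler between -0.005 and 0.045 m and horizontal distance between blue_spreader_tip and tumbler below 0.045 m and angle between blue_spreader's own z axis and vertical below 0.8 rad and z of blue_spreader in the frame of tumbler above 0.06 m and angle between tumbler's own z axis and vertical below 0.1 rad and distance of tumbler from where it was at the start of the episode below 0.03 m and distance of red_spreader from where it was at the start of the episode below 0.02 m and linear speed of each of blue_spreader, tumbler below 0.02 m/s); the robot touches nothing.
It fails at once if the lamp is bumped (over 8 N) (contact force between anything else and lamp above 8 N).
It fails at once if the red spreader is moved more than 30 mm (distance of red_spreader from where it was at the start of the episode above 0.03 m).
It fails at once if the tumbler is tipped (over 0.5 rad) (angle between tumbler's own z axis and vertical above 0.5 rad).
It fails at once if the blue spreader is dropped into the tumbler: let go over its mouth with the blade tip more than 70 mm above the tumbler's underside (horizontal distance between blue_spreader_tip and tumbler below 0.06 m and z of blue_spreader_tip in the frame of tumbler above 0.07 m and contact force between the fingers and blue_spreader below 0.02 N).
It fails at once if another thing (pot, bowl, bottle, jar or tin) is moved more than 40 mm (distance of any of brass_pot, paste_pot, katori, syrup, jar, tin from where it was at the start of the episode above 0.04 m).
It also fails if it takes over 72 s, if anything falls off the work surface, if the arm or the gripper's body presses on something with over 40 N, if the wrist force passes 120 N, or if a joint passes its speed limit or range.

## Working session

There is one attempt and no reset: what is moved stays moved. The work goes in short steps, Python scripts to look and compute and a tool call to move; the robot and the scene stay as the last step left them, time stands still between calls to the robot, and variables do not carry over. Pictures are saved under pics/ and viewed, at most 10 in all, crops included, and the job is handed in when it is done.

Besides the shell and the picture viewer there is one more tool, called as name(argument=value, ...) on one line, values as JSON. jog_arm: Moves the arm, as the interface text tells. Scaled input: -1 to 1 covers 0.025 m each way for a shift and 8 degrees each way for a turn. Its arguments: {"type":"object","properties":{"plan":{"type":"string"}},"required":["plan"]}

```bash
ls; mkdir -p pics; python3 - <<'E'
from station import r
import cv2,numpy as np
for n in("scene","top"):
    p,d=r.capture(n); cv2.imwrite(f"pics/{n}0.png",p[:,:,::-1]); np.savez(f"{n}0.npz",p=p,d=d)
    c=r.get_calibration(n); print(n,np.round(c["mtx"],1).tolist(),c["distortion"],np.round(c["extrinsics"],3).tolist())
print(r.sense())
E
```

```text
pics
scene [[395.0, 0.0, 319.6], [0.0, 395.0, 204.4], [0.0, 0.0, 1.0]] [-0.04360261  0.          0.          0.          0.        ] [[-0.272, -0.572, 0.774, 1.283], [0.962, -0.165, 0.216, 0.15], [0.004, 0.803, 0.595, 0.752], [0.0, 0.0, 0.0, 1.0]]
top [[446.0, 0.0, 318.3], [0.0, 446.0, 205.6], [0.0, 0.0, 1.0]] [-0.05642532  0.          0.          0.          0.        ] [[-0.013, 0.981, -0.191, 0.268], [-1.0, -0.014, -0.003, -0.052], [-0.006, 0.191, 0.982, 1.259], [0.0, 0.0, 0.0, 1.0]]
{'time_s': 0.1, 'joints': array([ 7.87025457e+01,  2.20874774e+01,  3.86552139e-01, -2.50645645e-02,
       -6.84104657e+01, -1.48144472e+01]), 'joint_velocities': array([-0.00346542, -0.15358347,  0.16239559,  0.01060482, -0.04784474,
       -0.00234902]), 'effort': array([-6.30523591e-04, -3.91691780e+01,  1.87933999e+01,  4.23191652e+00,
        1.34181208e-02, -7.83529708e-05]), 'tcp_pos': array([0.27484747, 0.56072019, 0.2215506 ]), 'ee_rot': array([[ 8.97865182e-01, -4.40269812e-01, -7.79741981e-04],
       [-4.40270491e-01, -8.97863329e-01, -1.82674757e-03],
       [ 1.04160079e-04,  1.98347042e-03, -9.99998027e-01]]), 'wrist_force': array([ 0.02003215, -0.43012893,  0.94956913]), 'moment': array([ 0.023404  , -0.02687172,  0.04101301]), 'gripper_force': 0.0, 'gripper_width': 0.9952385848702973}
```

View pics/scene0.png

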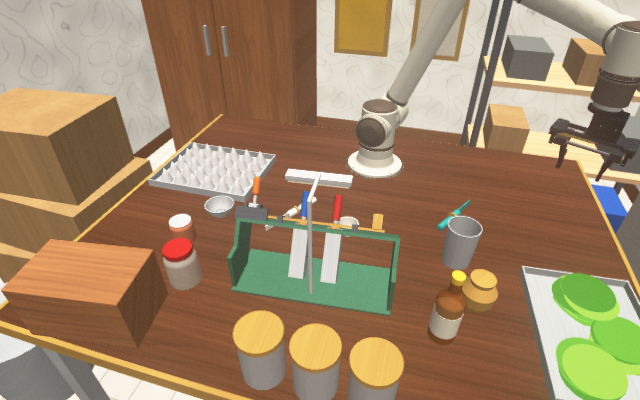

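View pics/top0.png

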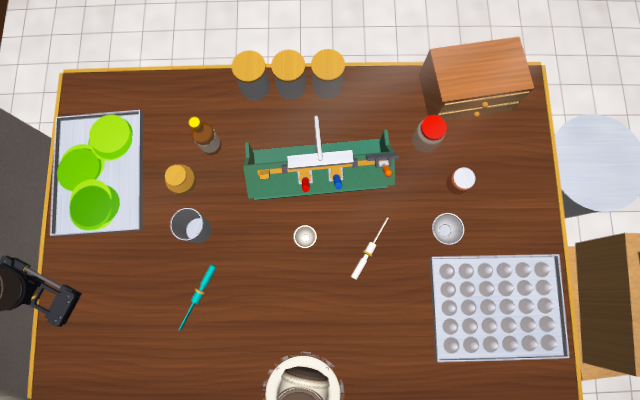

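The scene shows the rack from behind and the top view shows it from above. Top-view candidates for the blue spreader:
- Blue handle at (338,182), in the rack. This one fits: it is blue and sits in a holder.
- Red spreader at (306,185), which stays where it is.
- Turquoise look-alike at (200,295).
- White look-alike at (370,250).

The orange lever is at (388,172), the brass fin near (263,174), and the tumbler at (187,224).

```bash
cat > h.py <<'E'
import cv2,numpy as np
from station import r
def cloud(n,d,cal=None):
    c=cal or r.get_calibration(n); K=c["mtx"]; v,u=np.mgrid[0:400,0:640]
    q=cv2.undistortPoints(np.stack([u,v],-1).reshape(-1,1,2).astype(float),np.array(K,float),np.array(c["distortion"],float)).reshape(400,640,2)
    E=np.array(c["extrinsics"]); P=np.stack([q[...,0]*d,-q[...,1]*d,-d],-1)
    return P@E[:3,:3].T+E[:3,3]
E
python3 - <<'E'
from h import *
C={}
for n in("scene","top"):
    f=np.load(n+"0.npz"); p,d=f["p"],f["d"]; P=cloud(n,d); h=cv2.cvtColor(p,cv2.COLOR_RGB2HSV); H,S,V=[h[...,i].astype(int) for i in range(3)]
    ok=d>0; C[n]=P
    box=ok&(P[...,0]>.35)&(P[...,0]<.8)&(abs(P[...,1])<.3)
    for nm,m in dict(blue=(H>105)&(H<125)&(S>150)&(V>80),red=((H<4)|(H>176))&(S>200)&(V>90),orange=(H>5)&(H<14)&(S>190)&(V>150),brass=(H>14)&(H<24)&(S>140)).items():
        m=m&box&(P[...,2]>.1); k,l,st,ce=cv2.connectedComponentsWithStats(m.astype(np.uint8))
        for i in range(1,k):
            if st[i,4]>8:
                q=P[l==i]; print(n,nm,st[i,4],ce[i].round(0),np.median(q,0).round(3),q.min(0).round(3),q.max(0).round(3))
    m=box&(P[...,2]>.27)&(P[...,2]<.30)&(S<60); 
    ys,xs=np.nonzero(m); q=P[m]; R=cv2.minAreaRect(q[:,:2].astype(np.float32)); print(n,"lamp",len(q),np.median(q,0).round(3),R)
    g=box&(H>60)&(H<90)&(S>80); q=P[g]; print(n,"green",len(q),q.min(0).round(3),q.max(0).round(3), cv2.minAreaRect(q[:,:2].astype(np.float32)))
    # generic objects above table
    m=(ok&(P[...,2]>.03)&(P[...,2]<.4)&(P[...,0]>.2)&(P[...,0]<.9)&(abs(P[...,1])<.6)).astype(np.uint8)
    k,l,st,ce=cv2.connectedComponentsWithStats(m)
    for i in range(1,k):
        if st[i,4]>60: q=P[l==i]; print(n,"obj",st[i,4],ce[i].round(0),q.min(0).round(3),q.max(0).round(3))
f=np.load("top0.npz")["p"][120:220,230:410]; g=np.load("scene0.npz")["p"][170:270,230:410]
cv2.imwrite("pics/crop0.png",cv2.resize(np.vstack([f,g])[:,:,::-1],None,fx=3,fy=3,interpolation=cv2.INTER_CUBIC))
E
```

```text
scene blue 93 [304. 203.] [ 0.548 -0.094  0.182] [ 0.53  -0.101  0.158] [ 0.563 -0.087  0.206]
scene brass 226 [375. 224.] [0.57  0.086 0.174] [0.547 0.046 0.159] [0.582 0.107 0.194]
scene brass 19 [272. 217.] [ 0.598 -0.16   0.163] [ 0.589 -0.17   0.16 ] [ 0.601 -0.152  0.166]
scene brass 75 [297. 220.] [ 0.592 -0.097  0.162] [ 0.575 -0.133  0.142] [ 0.597 -0.077  0.166]
scene brass 104 [330. 224.] [ 0.584 -0.018  0.163] [ 0.562 -0.062  0.14 ] [0.592 0.03  0.166]
scene brass 91 [457. 282.] [0.71  0.265 0.182] [0.697 0.254 0.17 ] [0.715 0.281 0.19 ]
scene lamp 903 [ 0.578 -0.047  0.283] ((0.613336443901062, -0.04818618297576904), (0.1221560537815094, 0.14890965819358826), 5.381701946258545)
scene green 5889 [ 0.446 -0.245  0.003] [0.712 0.253 0.163] ((0.6076079607009888, 0.016748815774917603), (0.2041333168745041, 0.5357773900032043), 13.578411102294922)
scene obj 2080 [588. 134.] [0.207 0.461 0.22 ] [0.339 0.6   0.4  ]
scene obj 6826 [308. 230.] [ 0.39  -0.251  0.03 ] [0.705 0.151 0.289]
scene obj 189 [219. 204.] [ 0.392 -0.45   0.03 ] [ 0.482 -0.361  0.043]
scene obj 1825 [180. 250
[... 2420 characters left out ...]
  -0.361  0.045]
top obj 150 [305. 236.] [ 0.39  -0.041  0.03 ] [0.451 0.02  0.049]
top obj 1903 [ 46. 294.] [0.201 0.461 0.223] [0.337 0.599 0.4  ]
top obj 64 [488. 269.] [ 0.309 -0.524  0.03 ] [ 0.334 -0.498  0.054]
top obj 63 [507. 269.] [ 0.308 -0.575  0.03 ] [ 0.333 -0.554  0.057]
top obj 64 [449. 271.] [ 0.309 -0.414  0.03 ] [ 0.333 -0.393  0.054]
top obj 64 [489. 288.] [ 0.26  -0.522  0.03 ] [ 0.282 -0.497  0.053]
top obj 65 [451. 307.] [ 0.21  -0.414  0.03 ] [ 0.234 -0.393  0.058]
top obj 66 [471. 307.] [ 0.211 -0.469  0.03 ] [ 0.232 -0.444  0.054]
top obj 61 [491. 307.] [ 0.21  -0.524  0.03 ] [ 0.231 -0.501  0.055]
top obj 64 [510. 307.] [ 0.208 -0.575  0.03 ] [ 0.23  -0.553  0.056]
```

View pics/crop0.png

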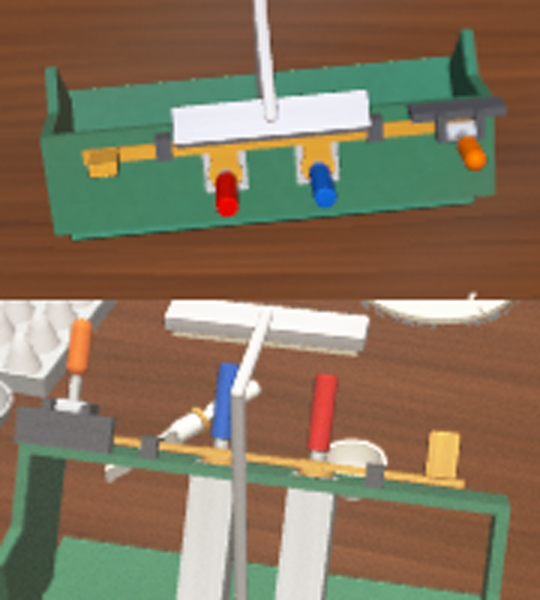

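The crop confirms it: the upper half shows the blue handle near (322,185), in the holder on the lever side. The red one is at (227,193), the orange lever grip at (472,152) and the brass fin at (100,162). Next I refine the rack pose.

```bash
python3 - <<'E'
from h import *
for n in("scene","top"):
    f=np.load(n+"0.npz"); p,d=f["p"],f["d"]; P=cloud(n,d); h=cv2.cvtColor(p,cv2.COLOR_RGB2HSV); H,S,V=[h[...,i].astype(int) for i in range(3)]
    ok=(d>0)&(P[...,0]>.35)&(P[...,0]<.8)&(abs(P[...,1])<.3)
    m=ok&(P[...,2]>.278)&(P[...,2]<.289)&(S<60)
    q=P[m]; q=q[(q[:,0]<.605)]; 
    R=cv2.minAreaRect(q[:,:2].astype(np.float32)); print(n,"bar",len(q),R)
    ps=np.linalg.lstsq(np.c_[q[:,1],np.ones(len(q))],q[:,0],rcond=None)[0]; print("slope deg",np.degrees(np.arctan(ps[0])))
    yaw=np.radians(R[2] if R[2]<45 else R[2]-90); o=np.array(R[0]); print("yaw",np.degrees(yaw))
    A=np.array([[np.cos(yaw),np.sin(yaw)],[-np.sin(yaw),np.cos(yaw)]])
    L=P.copy(); L[...,:2]=(P[...,:2]-o)@A.T
    s=np.sin(np.radians(35));c=np.cos(np.radians(35))
    U=np.stack([L[...,0]*c+(L[...,2]-.135)*s,L[...,1],-L[...,0]*s+(L[...,2]-.135)*c],-1)
    for nm,mm,F in [("blue",(H>105)&(H<125)&(S>150)&(V>80)&(P[...,2]>.15),U),("red",((H<4)|(H>176))&(S>200)&(P[...,2]>.15),U),("fin",(H>14)&(H<26)&(S>120)&(L[...,1]>.10)&(U[...,2]>.016),U),("leverRack",(H>4)&(H<22)&(S>190)&(P[...,2]>.195),L),("greenface",(H>60)&(H<90)&(abs(U[...,2])<.01)&(abs(L[...,1])<.15),U)]:
        q=F[mm&ok]
        if len(q): print(n,nm,len(q),np.percentile(q,[3,50,97],axis=0).round(3).tolist())
    for nm,x0,x1,y0,y1,zz in [("tumbler",.39,.51,.24,.36,.116)]:
        q=P[(d>0)&(P[...,0]>x0)&(P[...,0]<x1)&(P[...,1]>y0)&(P[...,1]<y1)&(P[...,2]>zz)]; print(nm,len(q),cv2.minEnclosingCircle(q[:,:2].astype(np.float32)))
E
```

```text
scene bar 596 ((0.5787256360054016, -0.051446713507175446), (0.05262799933552742, 0.14890965819358826), 5.381701946258545)
slope deg -4.374512043272404
yaw 5.381701946258545
scene blue 93 [[-0.005, -0.045, 0.032], [-0.002, -0.04, 0.059], [0.0, -0.034, 0.086]]
scene fin 199 [[0.022, 0.109, 0.017], [0.026, 0.139, 0.033], [0.029, 0.152, 0.054]]
scene greenface 639 [[-0.036, -0.136, -0.001], [0.034, 0.014, 0.005], [0.039, 0.143, 0.008]]
tumbler 160 ((0.4475414752960205, 0.2963615357875824), 0.04448285698890686)
top bar 891 ((0.5781615972518921, -0.05353546142578125), (0.05323861539363861, 0.14977192878723145), 4.589700222015381)
slope deg -4.382756098326537
yaw 4.589700222015381
top blue 85 [[-0.016, -0.047, 0.039], [-0.003, -0.039, 0.084], [0.0, -0.032, 0.091]]
top red 84 [[-0.015, 0.034, 0.038], [-0.003, 0.041, 0.081], [0.0, 0.048, 0.091]]
top fin 147 [[0.015, 0.102, 0.018], [0.023, 0.134, 0.03], [0.026, 0.156, 0.058]]
top leverRack 69 [[-0.053, -0.166, 0.212], [-0.041, -0.158, 0.232], [-0.024, -0.151, 0.241]]
top greenface 2119 [[-0.052, -0.141, 0.002], [-0.021, 0.003, 0.006], [0.036, 0.143, 0.009]]
tumbler 138 ((0.4466773569583893, 0.2959083616733551), 0.04327114298939705)
```

```bash
cat >> h.py <<'E'
s35,c35=np.sin(np.radians(35)),np.cos(np.radians(35))
ORG=np.array([.567,-.0535,0]); YAW=np.radians(4.5)
def RR():
    c,s=np.cos(YAW),np.sin(YAW); return np.array([[c,-s,0],[s,c,0],[0,0,1.]])
def rack(P): return (P-ORG)@RR()
def face(L): return np.stack([L[...,0]*c35+(L[...,2]-.135)*s35,L[...,1],-L[...,0]*s35+(L[...,2]-.135)*c35],-1)
E
python3 - <<'E'
from h import *
for n in("scene","top"):
    f=np.load(n+"0.npz"); p,d=f["p"],f["d"]; P=cloud(n,d); L=rack(P);U=face(L); h=cv2.cvtColor(p,cv2.COLOR_RGB2HSV); H,S,V=[h[...,i].astype(int) for i in range(3)]
    ok=(d>0)
    m=ok&(P[...,2]>.279)&(P[...,2]<.287)&(S<60)&(abs(L[...,1])<.09)&(abs(L[...,0])<.025)
    m&=~((abs(L[...,1])<.015))
    q=L[m]; R=cv2.minAreaRect(q[:,:2].astype(np.float32)); print(n,"bar",len(q),R,q.min(0),q.max(0),np.median(q[:,2]))
    for nm,mm,F in [("fin",(H>12)&(H<28)&(S>100)&(L[...,1]>.10)&(L[...,1]<.17)&(U[...,2]>.02),U),("blue",(H>105)&(H<125)&(S>120)&(U[...,2]>.02)&(abs(U[...,0])<.05),U),("lever",(H>2)&(H<22)&(S>150)&(P[...,2]>.20)&(abs(L[...,1]+.16)<.02),L),("greenface",(H>60)&(H<90)&(abs(U[...,2])<.01)&(abs(L[...,1])<.15),U)]:
        q=F[mm&ok]
        if len(q): print(n,nm,len(q),np.percentile(q,[3,50,97],axis=0).round(3).tolist())
E
```

```text
scene bar 456 ((0.001209912821650505, 0.0010796189308166504), (0.14872020483016968, 0.03287257254123688), 89.71092987060547) [-0.01498568 -0.07333551  0.27902285] [0.01800111 0.07537682 0.28554764] 0.2827484065320901
scene fin 150 [[-0.336, 0.129, 0.021], [0.034, 0.141, 0.036], [0.037, 0.155, 0.075]]
scene blue 131 [[0.003, -0.046, 0.023], [0.007, -0.039, 0.05], [0.011, -0.033, 0.079]]
scene lever 398 [[-1.552, -0.178, 0.205], [-1.538, -0.158, 0.261], [-0.009, -0.142, 0.389]]
scene greenface 637 [[-0.027, -0.135, -0.007], [0.044, 0.014, -0.001], [0.048, 0.142, 0.0]]
top bar 661 ((5.855131894350052e-05, -0.0009284093976020813), (0.031107012182474136, 0.14977191388607025), 0.08970874547958374) [-0.01559387 -0.0758263   0.27901738] [0.01570444 0.07396624 0.2869888 ] 0.28355438163995017
top fin 77 [[0.025, 0.127, 0.024], [0.033, 0.139, 0.048], [0.035, 0.15, 0.053]]
top blue 88 [[-0.006, -0.048, 0.03], [0.006, -0.04, 0.075], [0.009, -0.033, 0.084]]
top lever 73 [[-0.041, -0.167, 0.212], [-0.03, -0.159, 0.232], [-0.012, -0.152, 0.24]]
top greenface 2234 [[-0.043, -0.142, -0.004], [-0.012, 0.002, 0.0], [0.045, 0.142, 0.004]]
```

```bash
cat >> h.py <<'E'
from scipy.spatial.transform import Rotation as Ro
X,Y,Z=np.eye(3); u=np.array([-s35,0,c35]); v=np.array([c35,0,s35])
def go(pr,xr,zr,inrack=True):
    """pr TCP target, xr,zr tool x,z axes (rack frame)."""
    B=RR() if inrack else np.eye(3)
    xr,zr=np.array(xr,float),np.array(zr,float)
    T=B@np.c_[xr,np.cross(zr,xr),zr]; p=np.array(pr); p=B@p+ORG if inrack else p
    s=r.sense(); R=s["ee_rot"]; dp=p-s["tcp_pos"]
    rv=Ro.from_matrix(R.T@T).as_rotvec(degrees=True)/8
    print("t",s["time_s"],"J",s["joints"].round(0),"tcp",s["tcp_pos"].round(4),"rack",rack(s["tcp_pos"]).round(4),"F",s["wrist_force"].round(1),"w",round(s["gripper_width"],3),round(s["gripper_force"],1))
    print("shift units now",(R.T@dp/.025).round(2),"| after turn",(T.T@dp/.025).round(2),"| turn units",rv.round(2))
E
python3 -c "
from h import *
go([-.085,-.16,.26],-Y,-Z)"
```

```text
t 0.1 J [ 79.  22.   0.  -0. -68. -15.] tcp [0.2748 0.5607 0.2216] rack [-0.2431  0.6352  0.2216] F [ 0.  -0.4  0.9] w 0.995 0.0
shift units now [21.64 24.16 -1.49] | after turn [31.81 -6.32 -1.54] | turn units [ 0.01 -0.01  7.42]
```

jog_arm(plan="0 0 -0.2 0 0 0.93 1; 0 0 -0.2 0 0 0.93 1; 0 0 -0.2 0 0 0.93 1; 0 0 -0.2 0 0 0.93 1; 0 0 -0.2 0 0 0.93 1; 0 0 -0.2 0 0 0.93 1; 0 0 -0.2 0 0 0.93 1; 0 0 -0.1 0 0 0.91 1; 0.5 0 0 0 0 0 1; 1 0 0 0 0 0 1")

```text
time_s: 1.1
tcp_pos: [0.2777, 0.5235, 0.2587]
ee_rot: [[0.083, -0.997, -0.001], [-0.997, -0.083, -0.002], [0.002, 0.001, -1.0]]
wrist_force: [-0.3, -0.7, -0.3]
gripper_width: 0.176
gripper_force: 0.0
```

jog_arm(plan="1 0 0 0 0 0 1; 1 0 0 0 0 0 1; 1 0 0 0 0 0 1; 1 0 0 0 0 0 1; 1 0 0 0 0 0 1; 1 0 0 0 0 0 1; 1 0 0 0 0 0 1; 1 0 0 0 0 0 1; 1 0 0 0 0 0 1; 1 0 0 0 0 0 1")

```text
time_s: 2.1
tcp_pos: [0.2973, 0.2724, 0.2595]
ee_rot: [[0.082, -0.997, -0.001], [-0.997, -0.082, -0.001], [0.001, 0.001, -1.0]]
wrist_force: [0.7, -0.3, 1.0]
gripper_width: 0.008
gripper_force: 0.0
```

jog_arm(plan="1 -0.3 0 0 0 0 1; 1 -0.3 0 0 0 0 1; 1 -0.3 0 0 0 0 1; 1 -0.3 0 0 0 0 1; 1 -0.3 0 0 0 0 1; 1 -0.3 0 0 0 0 1; 1 -0.3 0 0 0 0 1; 1 -0.3 0 0 0 0 1; 1 -0.3 0 0 0 0 1; 1 -0.3 0 0 0 0 1")

```text
time_s: 3.1
tcp_pos: [0.3914, 0.0296, 0.2596]
ee_rot: [[0.082, -0.997, -0.001], [-0.997, -0.082, 0.0], [-0.0, 0.001, -1.0]]
wrist_force: [-0.1, 0.4, 0.1]
gripper_width: 0.005
gripper_force: 0.0
```

```bash
python3 -c "
from h import *
go([-.085,-.16,.26],-Y,-Z)"
```

```text
t 3.1 J [ 28.  -3. -25.  -0. -68. -24.] tcp [0.3914 0.0296 0.2596] rack [-0.1685  0.0966  0.2596] F [-0.1  0.4  0.1] w 0.005 0.0
shift units now [10.27 -3.31 -0.02] | after turn [ 1.026e+01 -3.340e+00 -1.000e-02] | turn units [0.   0.   0.02]
```

jog_arm(plan="1 -0.2 0 0 0 0 1; 1 -0.2 0 0 0 0 1; 1 -0.2 0 0 0 0 1; 1 -0.2 0 0 0 0 1; 1 -0.2 0 0 0 0 1; 1 -0.2 0 0 0 0 1; 1 -0.2 0 0 0 0 1; 1 -0.2 0 0 0 0 1; 1 -0.2 0 0 0 0 1; 1 -0.2 0 0 0 0 1")

```text
time_s: 4.1
tcp_pos: [0.4607, -0.2151, 0.2596]
ee_rot: [[0.082, -0.997, -0.001], [-0.997, -0.082, 0.0], [-0.001, 0.001, -1.0]]
wrist_force: [0.5, 0.6, -0.6]
gripper_width: 0.009
gripper_force: 0.0
```

jog_arm(plan="0.27 0 0 0 0 0 1; 0 0 0.5 0 0 0 1; 0 0 0.5 0 0 0 1; 0 0 0.5 0 0 0 1; 0 0 0.4 0 0 0 1; 0 -0.3 0 0 0 0 1; 0 -0.3 0 0 0 0 1; 0 -0.3 0 0 0 0 1; 0 -0.3 0 0 0 0 1; 0 0 0 0 0 0 1")

```text
time_s: 5.1
tcp_pos: [0.4936, -0.2183, 0.2127]
ee_rot: [[0.079, -0.997, 0.001], [-0.997, -0.079, -0.0], [0.0, -0.001, -1.0]]
wrist_force: [0.5, 0.3, -0.2]
gripper_width: 0.008
gripper_force: 0.0
```

```bash
python3 - <<'E'
from h import *
go([.025,-.16,.213],-Y,-Z)
p,d=r.capture("wrist"); q,e=r.capture("top"); cv2.imwrite("pics/l1.png",np.vstack([p[:,:,::-1],cv2.resize(q[100:220,200:440,::-1],(640,320))])[::1,::1]) if 0 else cv2.imwrite("pics/l1.png",np.hstack([cv2.resize(p[:,:,::-1],(400,250)),cv2.resize(q[120:220,290:450,::-1],(400,250))]))
E
```

```text
t 5.1 J [ -7.  14. -12.   0. -63.  11.] tcp [ 0.4936 -0.2183  0.2127] rack [-0.0861 -0.1585  0.2127] F [ 0.5  0.3 -0.2] w 0.008 0.0
shift units now [ 0.06 -4.44 -0.01] | after turn [ 0.06 -4.44 -0.01] | turn units [-0.01 -0.    0.01]
```

View pics/l1.png

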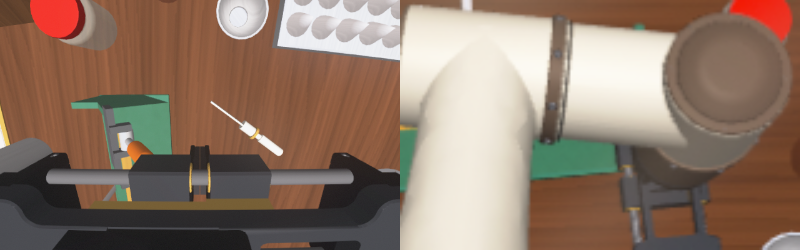

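The left (wrist) half shows the closed fingers at (200,165) just beyond the orange lever tip at (135,150), in line with it. The right (top) half is hidden by the arm. I'll push the lever over.

jog_arm(plan="0 -0.4 0 0 0 0 1; 0 -0.4 0 0 0 0 1; 0 -0.4 0 0 0 0 1; 0 -0.4 0 0 0 0 1; 0 -0.4 0 0 0 0 1; 0 -0.4 0 0 0 0 1; 0 -0.4 0 0 0 0 1; 0 -0.4 0 0 0 0 1; 0 -0.4 0 0 0 0 1; 0 0 0 0 0 0 1")

```text
time_s: 6.2
tcp_pos: [0.5834, -0.211, 0.2117]
ee_rot: [[0.079, -0.997, 0.0], [-0.997, -0.079, 0.0], [-0.0, -0.0, -1.0]]
wrist_force: [-0.5, -0.0, 0.4]
gripper_width: 0.005
gripper_force: 0.0
```

jog_arm(plan="0 -0.2 0 0 0 0 1; 0 -0.2 0 0 0 0 1; 0 -0.2 0 0 0 0 1; 0 0 0 0 0 0 1; 0 0 0 0 0 0 1; 0 0 0 0 0 0 1; 0 0 0 0 0 0 1; 0 0 0 0 0 0 1; 0 0 0 0 0 0 1; 0 0 0 0 0 0 1")

```text
time_s: 7.2
tcp_pos: [0.597, -0.2101, 0.2126]
ee_rot: [[0.079, -0.997, 0.0], [-0.997, -0.079, -0.0], [0.0, -0.0, -1.0]]
wrist_force: [-0.0, 0.0, -0.3]
gripper_width: 0.002
gripper_force: 0.0
```

```bash
python3 - <<'E'
from h import *
go([.025,-.16,.213],-Y,-Z)
for n in("scene","top"):
    p,d=r.capture(n); P=cloud(n,d); L=rack(P); h=cv2.cvtColor(p,cv2.COLOR_RGB2HSV); H,S,V=[h[...,i].astype(int) for i in range(3)]
    m=(d>0)&(H>2)&(H<22)&(S>150)&(abs(L[...,0])<.12)&(L[...,2]>.18)&(abs(L[...,1]+.16)<.03); q=L[m]
    print(n,len(q), np.percentile(q,[3,50,97],axis=0).round(3).tolist() if len(q) else "")
    if n=="scene": cv2.imwrite("pics/l2.png",cv2.resize(p[150:270,180:420,::-1],(720,360)))
E
```

```text
t 7.2 J [ -5.  23.   1.   0. -68.   9.] tcp [ 0.597  -0.2101  0.2126] rack [ 0.0176 -0.1585  0.2126] F [-0.   0.  -0.3] w 0.002 0.0
shift units now [ 0.06 -0.3  -0.01] | after turn [ 0.06 -0.3  -0.01] | turn units [-0. -0.  0.]
scene 81 [[0.028, -0.165, 0.202], [0.051, -0.155, 0.223], [0.059, -0.151, 0.232]]
top 13 [[-0.016, -0.18, 0.299], [0.005, -0.153, 0.315], [0.009, -0.133, 0.318]]
```

View pics/l2.png

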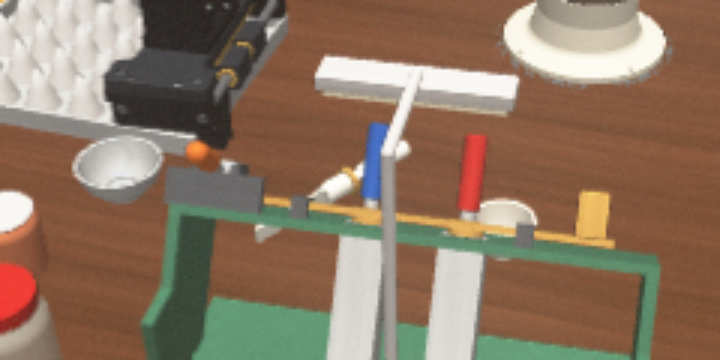

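The lever at (198,152) now points past vertical towards the rear, almost fully over. I'll push a little more, then back away upwards.

jog_arm(plan="0 -0.15 0 0 0 0 1; 0 -0.15 0 0 0 0 1; 0 -0.05 0 0 0 0 1; 0 0 0 0 0 0 1; 0 0 0 0 0 0 1; 0 0.5 0 0 0 0 1; 0 1 0 0 0 0 1; 0 1 0 0 0 0 1; 0 1 0 0 0 0 1; 0 1 0 0 0 0 1")

```text
time_s: 8.3
tcp_pos: [0.4931, -0.2183, 0.2128]
ee_rot: [[0.079, -0.997, 0.002], [-0.997, -0.079, -0.0], [0.0, -0.002, -1.0]]
wrist_force: [-0.4, -0.6, -0.9]
gripper_width: 0.006
gripper_force: 0.0
```

```bash
python3 - <<'E'
from h import *
for n in("scene","top"):
    p,d=r.capture(n); P=cloud(n,d); L=rack(P); h=cv2.cvtColor(p,cv2.COLOR_RGB2HSV); H,S,V=[h[...,i].astype(int) for i in range(3)]
    m=(d>0)&(H>2)&(H<16)&(S>150)&(abs(L[...,0])<.12)&(L[...,2]>.18)&(L[...,2]<.26)&(abs(L[...,1]+.16)<.03); q=L[m]
    if len(q): print(n,len(q),np.percentile(q,[3,50,97],axis=0).round(3).tolist())
g=np.array([0,.139,.135])+.029*v+.0*u
print("fin pre"); go(g+u*(.100),-Y,-u)
print("fin grasp"); go(g+u*(.018),-Y,-u)
E
```

```text
scene 71 [[0.035, -0.165, 0.2], [0.057, -0.154, 0.22], [0.065, -0.151, 0.227]]
fin pre
t 8.4 J [ -7.  14. -13.  -0. -63.  11.] tcp [ 0.4914 -0.2183  0.2133] rack [-0.0883 -0.1584  0.2133] F [ 0.4 -0.3  1.1] w 0.005 0.0
shift units now [-11.9   -2.18  -0.81] | after turn [-11.89  -2.26   0.59] | turn units [ 4.37  0.   -0.  ]
fin grasp
t 8.4 J [ -7.  14. -13.  -0. -63.  11.] tcp [ 0.4914 -0.2183  0.2133] rack [-0.0883 -0.1584  0.2133] F [ 0.4 -0.3  1.1] w 0.005 0.0
shift units now [-11.9   -4.06   1.88] | after turn [-11.89  -2.26   3.87] | turn units [ 4.37  0.   -0.  ]
```

jog_arm(plan="0 0.6 -0.4 0 0 0 1; 0 0.6 -0.4 0 0 0 1; 0 0.6 -0.4 0 0 0 1; 0 0.6 -0.4 0 0 0 1; 0 0.6 -0.4 0 0 0 1; -1 0 0 0 0 0 0; -1 0 0 0 0 0 0; -1 0 0 0 0 0 0; -1 0 0 0 0 0 0; -1 0 0 0 0 0 0")

```text
time_s: 9.4
tcp_pos: [0.4092, -0.0986, 0.2631]
ee_rot: [[0.079, -0.997, 0.002], [-0.997, -0.079, 0.0], [-0.0, -0.002, -1.0]]
wrist_force: [0.6, -0.1, 0.7]
gripper_width: 0.374
gripper_force: 0.0
```

jog_arm(plan="-1 0 0 0 0 0 0; -1 0 0 0 0 0 0; -1 0 0 0 0 0 0; -1 0 0 0 0 0 0; -1 0 0 0 0 0 0; -1 0 0 1 0 0 0; -0.9 0 0 1 0 0 0; 0 0 0 1 0 0 0; 0 0 0 1 0 0 0; 0 0 0 0.37 0 0 0")

```text
time_s: 10.4
tcp_pos: [0.3946, 0.0704, 0.2621]
ee_rot: [[0.079, -0.827, 0.557], [-0.997, -0.067, 0.041], [0.003, -0.558, -0.83]]
wrist_force: [-0.0, -0.9, -0.5]
gripper_width: 0.5
gripper_force: 0.0
```

```bash
python3 - <<'E'
from h import *
g=np.array([0,.139,.135])+.029*v
print("fin pre"); go(g+u*(.070),-Y,-u)
p,d=r.capture("wrist"); np.savez("w1.npz",p=p,d=d,E=r.get_calibration("wrist")["extrinsics"]); P=cloud("wrist",d); L=rack(P); U=face(L); h=cv2.cvtColor(p,cv2.COLOR_RGB2HSV); H,S,V=[h[...,i].astype(int) for i in range(3)]
m=(d>0)&(H>12)&(H<28)&(S>100)&(L[...,1]>.10)&(L[...,1]<.17)&(U[...,2]>.02)&(U[...,2]<.06)&(abs(U[...,0])<.06); q=U[m]
if len(q): print(len(q),np.percentile(q,[3,50,97],axis=0).round(4).tolist())
q=U[m&(U[...,2]>.045)]; print(len(q),np.percentile(q,[3,50,97],axis=0).round(4).tolist() if len(q) else "")
E
```

```text
fin pre
t 10.4 J [ 45. -21. -58.  42. -33. -73.] tcp [0.3946 0.0704 0.2621] rack [-0.1622  0.1371  0.2621] F [-0.  -0.9 -0.5] w 0.5 0.0
shift units now [-0.08 -3.65  5.02] | after turn [-0.08 -3.56  5.09] | turn units [ 0.13 -0.02  0.02]
340 [[0.0203, 0.124, 0.0229], [0.0237, 0.1338, 0.0479], [0.0315, 0.1465, 0.05]]
217 [[0.0206, 0.1244, 0.0461], [0.0259, 0.1354, 0.0486], [0.0316, 0.1471, 0.0501]]
```

jog_arm(plan="0.06 -0.5 0.7 0.13 0 0 0; 0 -0.5 0.7 0 0 0 0; 0 -0.5 0.7 0 0 0 0; 0 -0.5 0.7 0 0 0 0; 0 -0.5 0.7 0 0 0 0; 0 -0.5 0.7 0 0 0 0; 0 -0.5 0.7 0 0 0 0; 0 0 0 0 0 0 0; 0 0 0 0 0 0 0; 0 0 0 0 0 0 0")

```text
time_s: 11.45
tcp_pos: [0.5371, 0.0806, 0.2212]
ee_rot: [[0.073, -0.825, 0.56], [-0.997, -0.064, 0.036], [0.006, -0.561, -0.827]]
wrist_force: [-0.4, 0.0, -0.5]
gripper_width: 0.5
gripper_force: 0.0
```

```bash
python3 - <<'E'
from h import *
g=np.array([0,.1355,.135])+.027*v
go(g+u*(.020),-Y,-u)
p,d=r.capture("wrist"); P=cloud("wrist",d); L=rack(P); U=face(L); h=cv2.cvtColor(p,cv2.COLOR_RGB2HSV); H,S,V=[h[...,i].astype(int) for i in range(3)]
m=(d>0)&(H>12)&(H<28)&(S>100)&(L[...,1]>.10)&(L[...,1]<.17)&(U[...,2]>.045)&(U[...,2]<.06)&(abs(U[...,0])<.06); q=U[m]
if len(q): print(len(q),np.percentile(q,[3,50,97],axis=0).round(4).tolist())
cv2.imwrite("pics/f1.png",p[:,:,::-1])
E
```

```text
t 11.45 J [ 19.  -0. -54.  70.  -9. -82.] tcp [0.5371 0.0806 0.2212] rack [-0.0193  0.136   0.2212] F [-0.4  0.  -0.5] w 0.5 0.0
shift units now [0.   0.23 2.47] | after turn [0.02 0.27 2.46] | turn units [ 0.11 -0.06 -0.01]
446 [[0.0223, 0.1259, 0.0473], [0.0276, 0.1365, 0.0494], [0.0329, 0.1479, 0.0506]]
```

View pics/f1.png

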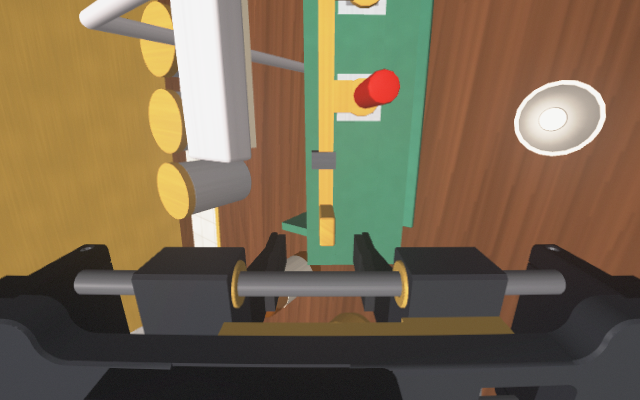

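The fin at (327,225) lies between the fingers, but J5 is near its -9 degree limit. I'll fit the arm's geometry to choose tilts that stay clear of it.

```bash
cat >> h.py <<'E'
D=[((78.70,22.09,.387),(.27485,.56072,.22155),(0,0,-1)),((28,-3,-25),(.3914,.0296,.2596),(0,0,-1)),((-7,14,-12),(.4936,-.2183,.2127),(0,0,-1)),((-5,23,1),(.597,-.2101,.2126),(0,0,-1)),
((45,-21,-58),(.3946,.0704,.2621),(.557,.041,-.83)),((19,0,-54),(.5371,.0806,.2212),(.56,.036,-.827))]
from scipy.optimize import least_squares,fsolve
def wc(k,j):
    a,b,h,L,off,d,e=k; j1,j2,j3=np.radians(j); f=j2-j3
    q=[e+a*np.sin(j2)+b*np.cos(f)+d*np.sin(f),off,h+a*np.cos(j2)-b*np.sin(f)+d*np.cos(f)]
    return np.array([np.cos(j1)*q[0]-np.sin(j1)*q[1],np.sin(j1)*q[0]+np.cos(j1)*q[1],q[2]])
def fit(k0=(.4,.4,.2,.25,-.1,0,0)):
    return least_squares(lambda k:np.r_[np.concatenate([wc(k,j)+k[3]*np.array(z)-np.array(p) for j,p,z in D]),.02*k[5],.02*k[6]],k0)
def j5(k,p,z,j0=(10,0,-40)):
    w=np.array(p)-k[3]*np.array(z); j=fsolve(lambda j:(wc(k,j)-w)*10,j0); f=np.radians(j[1]-j[2]); a=np.radians(j[0])
    return j.round(0),np.degrees(np.arccos(np.dot(z,[np.cos(f)*np.cos(a),np.cos(f)*np.sin(a),-np.sin(f)]))).round(1),np.abs(wc(k,j)-w).max().round(3)
E
python3 - <<'E'
from h import *
s=r.sense(); D.append((s["joints"][:3],s["tcp_pos"],s["ee_rot"][:,2])); D.append(D[0])
F=fit(); k=F.x; print(k.round(3),np.abs(F.fun).max().round(4))
W=lambda x:RR()@x+ORG
zt=lambda t:RR()@np.array([np.sin(np.radians(t)),0,-np.cos(np.radians(t))])
for y,vv,g,ds in((.1355,.027,.039,(0,.05,.1)),(-.04,0,.052,(0,.06,.13))):
  for t in(10,15,20,25,35,45):
    for du in ds:
        G=W(np.array([0,y,.135])+vv*v+(g+du)*u); print(y,t,du,*j5(k,G+.019*zt(t),zt(t)))
E
```

```text
[ 0.511  0.024 -0.216  0.155 -0.14   0.136  0.33 ] 0.0589
0.1355 10 0 [ 24.   6. -64.] 11.1 0.0
0.1355 10 0.05 [ 25.   4. -48.] 28.2 0.0
0.1355 10 0.1 [ 26.   5. -26.] 50.1 0.0
0.1355 15 0 [ 24.   5. -67.] 6.6 0.0
0.1355 15 0.05 [ 25.   3. -51.] 22.4 0.0
0.1355 15 0.1 [ 26.   3. -30.] 43.4 0.0
0.1355 20 0 [ 24.   3. -70.] 7.0 0.0
0.1355 20 0.05 [ 26.   1. -55.] 16.8 0.0
0.1355 20 0.1 [ 27.   1. -34.] 36.7 0.0
0.1355 25 0 [ 25.   2. -74.] 12.3 0.0
0.1355 25 0.05 [ 26.  -0. -58.] 12.3 0.0
0.1355 25 0.1 [ 27.  -1. -39.] 30.2 0.0
0.1355 35 0 [ 26.  -1. -81.] 26.3 0.0
0.1355 35 0.05 [ 27.  -3. -66.] 14.0 0.0
0.1355 35 0.1 [ 29.  -4. -48.] 19.3 0.0
0.1355 45 0 [ 27.  -3. -89.] 41.8 0.0
0.1355 45 0.05 [ 28.  -6. -74.] 26.5 0.0
0.1355 45 0.1 [ 30.  -7. -57.] 17.6 0.0
-0.04 10 0 [  5.   4. -68.] 7.5 0.0
-0.04 10 0.06 [  5.   2. -49.] 28.6 0.0
-0.04 10 0.13 [  5.   5. -11.] 64.5 0.0
-0.04 15 0 [  5.   3. -71.] 1.1 0.0
-0.04 15 0.06 [  5.   1. -52.] 22.2 0.0
-0.04 15 0.13 [  5.   3. -16.] 56.1 0.0
-0.04 20 0 [  5.   2. -74.] 5.6 0.0
-0.04 20 0.06 [  5.  -1. -55.] 15.5 0.0
-0.04 20 0.13 [  5.   1. -22.] 47.7 0.0
-0.04 25 0 [  5.   1. -77.] 12.5 0.0
-0.04 25 0.06 [  5.  -2. -58.] 8.6 0.0
-0.04 25 0.13 [  5.  -1. -27.] 39.4 0.0
-0.04 35 0 [  5.  -2. -84.] 27.3 0.0
-0.04 35 0.06 [  5.  -5. -66.] 6.0 0.0
-0.04 35 0.13 [  5.  -5. -37.] 22.8 0.0
-0.04 45 0 [  5.  -4. -92.] 43.3 0.0
-0.04 45 0.06 [  5.  -7. -74.] 21.6 0.0
-0.04 45 0.13 [  5.  -8. -47.] 6.0 0.0
```

```bash
cat > k.py <<'E'
from h import *
J=[(78.70,22.087,.387,-.025,-68.41,-14.8),(28,-3,-25,0,-68,-24),(-7,14,-12.5,0,-63,11),(-5,23,1,0,-68,9),(45,-21,-58,42,-33,-73),(19,0,-54,70,-9,-82)]
W8=[20,1,1,1,1,1]
e=lambda ax,deg:Ro.from_euler(ax,deg,degrees=True).as_matrix()
def fk(k,j,sg=(1,1)):
    a,b,h,L,off=k
    R=e('z',j[0]); p=np.array([0,0,h])+R@e('y',j[1])@[0,0,a]
    R=R@e('y',j[1]-j[2]); R=R@e('x',sg[0]*j[3]); p=p+R@[b,0,0]
    R=R@e('y',-j[4]); return p+R@[L,off,0],R[:,0],R
def fitk(D,J,sg):
    return least_squares(lambda k:np.concatenate([w*(fk(k,j,sg)[0]-np.array(d[1])) for d,j,w in zip(D,J,W8)]),(.5,.4,.2,.25,-.15))
E
python3 - <<'E'
from k import *
s=r.sense(); D.append((0,s["tcp_pos"],s["ee_rot"][:,2])); J.append(s["joints"]); W8.append(20)
for sg in((1,1),(-1,1)):
    F=fitk(D,J,sg); print(sg,F.x.round(4),np.abs(F.fun).round(3)[3:18].max())
    for d,j in zip(D,J): q=fk(F.x,j,sg); print((q[0]-d[1]).round(3),q[1].round(3),np.round(d[2],3))
p,z,R=fk(F.x,J[-1],(-1,1)); print("tool in j5 frame",(R.T@s["ee_rot"]).round(3), J[-1].round(2))
E
```

```text
(1, 1) [ 0.7232  0.365   0.4886  0.7686 -0.1695] 0.297
[0.011 0.004 0.034] [ 0.    -0.002 -1.   ] [ 0  0 -1]
[-0.046 -0.038  0.046] [-0. -0. -1.] [ 0  0 -1]
[-0.01  -0.012  0.046] [ 0.009 -0.001 -1.   ] [ 0  0 -1]
[ 0.007 -0.013  0.036] [-0.  0. -1.] [ 0  0 -1]
[-0.297  0.245 -0.045] [ 0.044  0.559 -0.828] [ 0.557  0.041 -0.83 ]
[-0.084  0.134 -0.037] [ 0.46   0.314 -0.831] [ 0.56   0.036 -0.827]
[-0.084  0.139 -0.034] [ 0.461  0.32  -0.827] [ 0.56   0.036 -0.827]
(-1, 1) [ 0.5651  0.4217  0.1605  0.3066 -0.1598] 0.004
[-0.  0. -0.] [-0.001 -0.002 -1.   ] [ 0  0 -1]
[ 0.003 -0.001  0.001] [-0. -0. -1.] [ 0  0 -1]
[-0.    -0.003  0.001] [ 0.009 -0.001 -1.   ] [ 0  0 -1]
[-0.001 -0.002  0.003] [-0.  0. -1.] [ 0  0 -1]
[ 0.001 -0.001  0.004] [ 0.559  0.044 -0.828] [ 0.557  0.041 -0.83 ]
[ 0.    -0.001 -0.003] [ 0.556  0.036 -0.831] [ 0.56   0.036 -0.827]
[-0. -0.  0.] [ 0.56   0.036 -0.827] [ 0.56   0.036 -0.827]
tool in j5 frame [[ 0.     0.     1.   ]
 [-0.136  0.991 -0.   ]
 [-0.991 -0.136  0.   ]] [ 19.22  -0.33 -53.98  70.07  -9.21 -82.18]
```

```bash
cat >> k.py <<'E'
K=(.5651,.4217,.1605,.3066,-.1598); lo=np.array([-179.8,-69.2,-61.2,-181.2,-171.1,-177.4]); hi=np.array([179.8,118.1,80.6,117.6,-9.2,177.4])
M0=np.array([[0,0,1.],[0,1,0],[-1,0,0]])
def full(j):
    p,z,R=fk(K,j,(-1,1)); return p,R@e('x',-(j[5]+90))@M0
def ik(p,T,j0):
    def f(j):
        q,R=full(j); return np.r_[(q-p)*10,Ro.from_matrix(R.T@T).as_rotvec()]
    S=least_squares(f,np.clip(j0,lo+.01,hi-.01),bounds=(lo,hi),x_scale=30); return S.x,np.linalg.norm(S.fun[:3])*100,np.degrees(np.linalg.norm(S.fun[3:]))
def tw(pr,xr,zr):
    B=RR(); xr,zr=np.array(xr,float),np.array(zr,float); return B@np.array(pr)+ORG,B@np.c_[xr,np.cross(zr,xr),zr]
def zt(t): t=np.radians(t); return np.array([np.sin(t),0,-np.cos(t)])
def xt(t): t=np.radians(t); return np.array([np.cos(t),0,np.sin(t)])
E
python3 - <<'E'
from k import *
s=r.sense(); q,R=full(s["joints"]); print((q-s["tcp_pos"]).round(4),(R-s["ee_rot"]).round(3).tolist())
print("FIN")
for t in(10,20,28,35):
    j=s["joints"]
    for ye,du in((.1355,.06),(.1355,.03),(.1355,0),(.18,0)):
        g=np.array([0,ye,.135])+.027*v+(.039+du)*u; j,a,b=ik(*tw(g+.019*zt(t),-Y,zt(t)),j); print(t,ye,du,j.round(0),a.round(1),b.round(1))
print("BLUE")
for sx in(1,-1):
  for t in(15,20,25,30,35,40):
    j=np.array([10,14,-12,0,-63,11+90*sx])
    for du in(.16,.13,.06,0):
        g=np.array([0,-.04,.135])+(.052+du)*u; j,a,b=ik(*tw(g+.019*zt(t),sx*xt(t),zt(t)),j); print(sx,t,du,j.round(0),a.round(1),b.round(1))
E
```

```text
[ 0.     -0.      0.0001] [[-0.0, 0.0, -0.0], [0.0, 0.0, -0.0], [0.0, 0.0, 0.0]]
FIN
10 0.1355 0.06 [ 28.   8. -23.   5. -50. -27.] 0.0 0.0
10 0.1355 0.03 [ 28.  11. -23.   5. -47. -26.] 0.0 0.0
10 0.1355 0 [ 27.  14. -23.   5. -44. -26.] 0.0 0.0
10 0.18 0 [ 32.  15. -22.   7. -44. -31.] 0.0 0.0
20 0.1355 0.06 [ 31.   4. -33.  15. -36. -37.] 0.0 0.0
20 0.1355 0.03 [ 29.   7. -34.  16. -32. -37.] 0.0 0.0
20 0.1355 0 [ 28.  11. -34.  17. -28. -38.] 0.0 0.0
20 0.18 0 [ 33.  11. -34.  20. -28. -45.] 0.0 0.0
28 0.1355 0.06 [ 30.   1. -44.  32. -22. -53.] 0.0 0.0
28 0.1355 0.03 [ 27.   5. -46.  39. -17. -58.] 0.0 0.0
28 0.1355 0 [ 22.   8. -49.  54. -10. -69.] 0.0 0.0
28 0.18 0 [ 26.   9. -49.  59. -12. -78.] 0.0 0.0
35 0.1355 0.06 [ 20.  -0. -54.  69.  -9. -81.] 0.5 1.4
35 0.1355 0.03 [ 19.   4. -53.  68.  -9. -81.] 1.3 3.9
35 0.1355 0 [ 19.   8. -51.  67.  -9. -80.] 2.0 6.3
35 0.18 0 [  15.    8.  -53.  100.   -9. -109.] 1.3 4.9
BLUE
1 15 0.16 [  8.  -4. -24.   1. -56.  86.] 0.0 0.0
1 15 0.13 [  8.  -2. -25.   1. -52.  86.] 0.0 0.0
1 15 0.06 [  8.   5. -26.   1. -43.  86.] 0.0 0.0
1 15 0
[... 1549 characters left out ...]
2. -34.   3. -30. -96.] 0.0 0.0
-1 25 0 [  8.   9. -34.   3. -22. -96.] 0.0 0.0
-1 30 0.16 [  9. -11. -34.   4. -37. -97.] 0.0 0.0
-1 30 0.13 [  9.  -8. -35.   4. -32. -97.] 0.0 0.0
-1 30 0.06 [  8.   0. -38.   5. -22. -97.] 0.0 0.0
-1 30 0 [  8.   8. -39.   7. -13. -99.] 0.0 0.0
-1 35 0.16 [  9. -13. -38.   5. -30. -98.] 0.0 0.0
-1 35 0.13 [  9.  -9. -40.   6. -25. -99.] 0.0 0.0
-1 35 0.06 [   8.   -1.  -43.    9.  -13. -101.] 0.0 0.0
-1 35 0 [  7.   7. -39.  -0.  -9. -92.] 0.3 1.5
-1 40 0.16 [   9.  -14.  -42.    8.  -22. -101.] 0.0 0.0
-1 40 0.13 [   9.  -11.  -44.   10.  -17. -102.] 0.0 0.0
-1 40 0.06 [  7.  -1. -43.   2.  -9. -94.] 0.4 1.6
-1 40 0 [  4.   7. -34. -21.  -9. -69.] 0.6 2.8
```

```bash
python3 - <<'E'
from k import *
t=25
for du in(.03,0):
    g=np.array([0,.136,.135])+.0275*v+(.042+du)*u; go(g+.019*zt(t),-Y,zt(t))
E
```

```text
t 11.5 J [ 19.  -0. -54.  70.  -9. -82.] tcp [0.5369 0.0807 0.2212] rack [-0.0194  0.1361  0.2212] F [-0.5  0.9  0.6] w 0.494 0.0
shift units now [-0.    0.36  1.15] | after turn [0.   0.17 1.19] | turn units [-1.15 -0.06 -0.01]
t 11.5 J [ 19.  -0. -54.  70.  -9. -82.] tcp [0.5369 0.0807 0.2212] rack [-0.0194  0.1361  0.2212] F [-0.5  0.9  0.6] w 0.494 0.0
shift units now [-0.01  0.34  2.35] | after turn [ 0.   -0.04  2.37] | turn units [-1.15 -0.06 -0.01]
```

jog_arm(plan="0 0 0 -0.4 0 0 0; 0 0 0 -0.4 0 0 0; 0 0 0 -0.4 -0.06 0 0; 0 0.15 0.3 0 0 0 0; 0 0 0.3 0 0 0 0; 0 0 0.3 0 0 0 0; 0 0 0.3 0 0 0 0; 0 0 0 0 0 0 0; 0 0 0 0 0 0 0; 0 0 0 0 0 0 0")

```text
time_s: 12.5
tcp_pos: [0.5577, 0.0729, 0.2005]
ee_rot: [[0.064, -0.874, 0.481], [-0.998, -0.062, 0.02], [0.012, -0.481, -0.876]]
wrist_force: [-0.0, -0.2, -0.1]
gripper_width: 0.5
gripper_force: 0.0
```

```bash
python3 - <<'E'
from k import *
t=25
g=np.array([0,.136,.135])+.0275*v+(.042)*u; go(g+.019*zt(t),-Y,zt(t))
E
```

```text
t 12.5 J [ 26.   5. -45.  40. -18. -58.] tcp [0.5577 0.0729 0.2005] rack [0.0006 0.1267 0.2005] F [-0.  -0.2 -0.1] w 0.5 0.0
shift units now [-0.39  0.42  1.25] | after turn [-0.37  0.34  1.28] | turn units [-0.47 -0.12 -0.05]
```

jog_arm(plan="-0.2 0.17 0 -0.47 -0.12 -0.05 0; -0.17 0.17 0 0 0 0 0; 0 0 0.3 0 0 0 0; 0 0 0.3 0 0 0 0; 0 0 0.3 0 0 0 0; 0 0 0.3 0 0 0 0; 0 0 0.08 0 0 0 0; 0 0 0 0 0 0 0; 0 0 0 0 0 0 0; 0 0 0 0 0 0 0")

```text
time_s: 13.5
tcp_pos: [0.5656, 0.0799, 0.1688]
ee_rot: [[0.073, -0.898, 0.435], [-0.997, -0.068, 0.027], [0.006, -0.436, -0.9]]
wrist_force: [-0.6, 0.3, -1.0]
gripper_width: 0.498
gripper_force: 0.0
```

```bash
python3 - <<'E'
from k import *
t=25
g=np.array([0,.136,.135])+.0275*v+(.042)*u; go(g+.019*zt(t),-Y,zt(t))
E
```

```text
t 13.5 J [ 27.   9. -43.  35. -17. -55.] tcp [0.5656 0.0799 0.1688] rack [0.0091 0.1331 0.1688] F [-0.6  0.3 -1. ] w 0.498 0.0
shift units now [-0.12  0.11 -0.02] | after turn [-0.12  0.11 -0.01] | turn units [-0.1  -0.05 -0.02]
```

jog_arm(plan="-0.12 0.11 0 0 0 0 0; 0 0 0 0 0 0 1; 0 0 0 0 0 0 1; 0 0 0 0 0 0 1; 0 0 0 0 0 0 1; 0 0 0 0 0 0 1; 0 0 0 0 0 0 1; 0 0 0 0 0 0 1; 0 0 0 0 0 0 1; 0 0 0 0 0 0 1")

```text
time_s: 14.5
tcp_pos: [0.564, 0.0836, 0.1683]
ee_rot: [[0.074, -0.897, 0.437], [-0.997, -0.068, 0.029], [0.004, -0.438, -0.899]]
wrist_force: [5.8, 1.5, -1.5]
gripper_width: 0.168
gripper_force: 29.2
```

jog_arm(plan="-0.2 0 0 0 0 0 1; -0.2 0 0 0 0 0 1; -0.2 0 0 0 0 0 1; -0.2 0 0 0 0 0 1; -0.2 0 0 0 0 0 1; -0.2 0 0 0 0 0 1; -0.2 0 0 0 0 0 1; -0.2 0 0 0 0 0 1; -0.05 0 0 0 0 0 1; 0 0 0 0 0 0 1")

```text
time_s: 15.5
tcp_pos: [0.5608, 0.1229, 0.1682]
ee_rot: [[0.071, -0.897, 0.436], [-0.997, -0.067, 0.024], [0.007, -0.436, -0.9]]
wrist_force: [6.9, -5.8, 1.4]
gripper_width: 0.166
gripper_force: 29.3
```

```bash
python3 - <<'E'
from k import *
go([0,.176,.2],-Y,zt(25))
for n in("scene","top"):
    p,d=r.capture(n); L=rack(cloud(n,d)); U=face(L); h=cv2.cvtColor(p,cv2.COLOR_RGB2HSV); H,S,V=[h[...,i].astype(int) for i in range(3)]
    m=(d>0)&(H>12)&(H<28)&(S>100)&(L[...,1]>.08)&(L[...,1]<.25)&(abs(U[...,0]-.02)<.03)&(U[...,2]<.055)
    for a in(0,.02):
        q=U[m&(U[...,2]>a)]; 
        if len(q): print(n,a,len(q),np.percentile(q,[3,50,97],axis=0).round(3).tolist())
E
```

```text
t 15.5 J [ 31.   9. -44.  41. -18. -64.] tcp [0.5608 0.1229 0.1682] rack [0.0076 0.1763 0.1682] F [ 6.9 -5.8  1.4] w 0.166 29.3
shift units now [ 0.02 -0.28 -1.28] | after turn [ 0.01 -0.26 -1.28] | turn units [-0.11 -0.07 -0.03]
scene 0 179 [[0.027, 0.101, 0.008], [0.034, 0.171, 0.013], [0.045, 0.195, 0.041]]
scene 0.02 33 [[0.032, 0.171, 0.02], [0.039, 0.189, 0.03], [0.048, 0.192, 0.046]]
top 0 128 [[0.011, 0.081, 0.007], [0.028, 0.116, 0.014], [0.035, 0.146, 0.017]]
```

```bash
python3 - <<'E'
from k import *
s=r.sense(); j=s["joints"]; R=s["ee_rot"]; p=s["tcp_pos"]
for y,z in((0,-2),(0,-4),(1,-4),(2,-5)):
    a=ik(p+R@[0,y*.025,z*.025],R,j); print(y,z,a[0].round(0),a[1].round(1),a[2].round(1),rack(p+R@[0,y*.025,z*.025]).round(3))
j=a[0]; p=p+R@[0,2*.025,-5*.025]
t=28; P,T=tw(np.array([0,-.04,.135])+(.052+.12)*u+.019*zt(t),-xt(t),zt(t))
rv=Ro.from_matrix(R.T@T).as_rotvec(); print("turn units",(np.degrees(rv)/8).round(2),"shift before turn",(R.T@(P-p)/.025).round(2), "target rack",rack(P).round(3))
for f in np.linspace(0,1,6): a=ik(p,R@Ro.from_rotvec(rv*f).as_matrix(),j); j=a[0]; print("rot",f,j.round(0),a[1].round(1),a[2].round(1))
for f in np.linspace(0,1,4): a=ik(p+f*(P-p),T,j); j=a[0]; print("tr",f,j.round(0),a[1].round(1),a[2].round(1))
E
```

```text
0 -2 [ 35.   4. -40.  31. -27. -56.] 0.0 0.0 [-0.014  0.177  0.213]
0 -4 [ 38.  -1. -37.  25. -35. -52.] 0.0 0.0 [-0.036  0.177  0.258]
1 -4 [ 39.  -3. -41.  28. -34. -56.] 0.0 0.0 [-0.058  0.177  0.247]
2 -5 [ 43.  -7. -43.  27. -37. -58.] 0.0 0.0 [-0.092  0.178  0.259]
turn units [ 0.15 -0.26 11.22] shift before turn [ 8.71 -0.12  0.11] target rack [-0.09  -0.04   0.259]
rot 0.0 [ 43.  -7. -43.  27. -37. -58.] 0.0 0.0
rot 0.2 [ 42.  -7. -43.  28. -36. -76.] 0.0 0.0
rot 0.4 [ 42.  -8. -44.  28. -36. -94.] 0.0 0.0
rot 0.6000000000000001 [  42.   -8.  -44.   29.  -35. -113.] 0.0 0.0
rot 0.8 [  42.   -8.  -45.   30.  -34. -132.] 0.0 0.0
rot 1.0 [  42.   -8.  -45.   31.  -34. -151.] 0.0 0.0
tr 0.0 [  42.   -8.  -45.   31.  -34. -151.] 0.0 0.0
tr 0.3333333333333333 [  32.   -9.  -44.   24.  -32. -136.] 0.0 0.0
tr 0.6666666666666666 [  21.   -9.  -41.   15.  -32. -117.] 0.0 0.0
tr 1.0 [  8.  -6. -34.   3. -34. -96.] 0.0 0.0
```

jog_arm(plan="0 0 0 0 0 0 0; 0 0 0 0 0 0 0; 0 0 0 0 0 0 0; 0 0 -0.4 0 0 0 0; 0 0 -0.9 0 0 0 0; 0 0 -0.9 0 0 0 0; 0 0 -0.9 0 0 0 0; 0 0 -0.9 0 0 0 0; 0 1 -0.5 0 0 0 0; 0 1 -0.5 0 0 0 0")

```text
time_s: 16.6
tcp_pos: [0.4595, 0.1168, 0.2576]
ee_rot: [[0.072, -0.898, 0.434], [-0.997, -0.067, 0.026], [0.006, -0.434, -0.901]]
wrist_force: [-0.3, 0.7, 0.3]
gripper_width: 0.498
gripper_force: 0.0
```

jog_arm(plan="0 0 0 0 0 0.95 0; 0 0 0 0 0 0.95 0; 0 0 0 0 0 0.95 0; 0 0 0 0 0 0.95 0; 0 0 0 0 0 0.95 0; 0 0 0 0 0 0.95 0; 0 0 0 0 0 0.95 0; 0 0 0 0 0 0.95 0; 0 0 0 0 0 0.95 0; 0 0 0 0 0 0.95 0")

```text
time_s: 17.6
tcp_pos: [0.4598, 0.1166, 0.2569]
ee_rot: [[-0.856, -0.283, 0.433], [-0.302, 0.953, 0.025], [-0.419, -0.109, -0.901]]
wrist_force: [0.1, -0.2, 0.6]
gripper_width: 0.5
gripper_force: 0.0
```

```bash
python3 - <<'E'
from k import *
t=28; go(np.array([0,-.04,.135])+(.052+.12)*u+.019*zt(t),-xt(t),zt(t))
for n in("scene","top"):
    p,d=r.capture(n); L=rack(cloud(n,d)); U=face(L); h=cv2.cvtColor(p,cv2.COLOR_RGB2HSV); H,S,V=[h[...,i].astype(int) for i in range(3)]
    m=(d>0)&(H>12)&(H<28)&(S>100)&(L[...,1]>.08)&(L[...,1]<.25)&(abs(U[...,0]-.02)<.03)&(U[...,2]<.055)&(U[...,2]>.02)
    q=U[m]
    if len(q): print(n,len(q),np.percentile(q,[3,50,97],axis=0).round(3).tolist())
E
```

```text
t 17.6 J [  43.   -7.  -43.   27.  -37. -134.] tcp [0.4598 0.1166 0.2569] rack [-0.0935  0.178   0.2569] F [ 0.1 -0.2  0.6] w 0.5 0.0
shift units now [ 1.87 -8.52  0.06] | after turn [-0.18 -8.72 -0.01] | turn units [-0.03 -0.3   1.69]
scene 138 [[0.03, 0.169, 0.021], [0.034, 0.18, 0.035], [0.037, 0.192, 0.048]]
top 79 [[0.025, 0.167, 0.024], [0.033, 0.178, 0.047], [0.036, 0.19, 0.052]]
```

jog_arm(plan="0 0 0 0 -0.15 0.85 0; 0 0 0 0 -0.15 0.84 0; -0.09 -1 0 0 0 0 0; -0.09 -1 0 0 0 0 0; 0 -1 0 0 0 0 0; 0 -1 0 0 0 0 0; 0 -1 0 0 0 0 0; 0 -1 0 0 0 0 0; 0 -1 0 0 0 0 0; 0 -1 0 0 0 0 0")

```text
time_s: 18.7
tcp_pos: [0.4803, -0.0828, 0.2604]
ee_rot: [[-0.879, -0.086, 0.47], [-0.079, 0.996, 0.035], [-0.471, -0.006, -0.882]]
wrist_force: [0.1, -0.9, -0.2]
gripper_width: 0.496
gripper_force: 0.0
```

```bash
python3 - <<'E'
from k import *
t=28; go(np.array([0,-.04,.135])+(.052+.12)*u+.019*zt(t),-xt(t),zt(t))
p,d=r.capture("wrist"); L=rack(cloud("wrist",d)); U=face(L); h=cv2.cvtColor(p,cv2.COLOR_RGB2HSV); H,S,V=[h[...,i].astype(int) for i in range(3)]
m=(d>0)&(H>105)&(H<125)&(S>120)&(abs(U[...,0])<.04)&(abs(U[...,1])<.08)&(U[...,2]>.02)&(U[...,2]<.1); q=U[m]
if len(q): print(len(q),np.percentile(q,[2,50,98],axis=0).round(4).tolist())
for a in(.03,.05,.07):
    w=q[abs(q[:,2]-a)<.008]; print(a,len(w),np.percentile(w,[2,50,98],axis=0).round(4).tolist() if len(w) else "")
cv2.imwrite("pics/b1.png",p[:,:,::-1])
E
```

```text
t 18.7 J [  12.   -7.  -36.    6.  -33. -101.] tcp [ 0.4803 -0.0828  0.2604] rack [-0.0887 -0.0224  0.2604] F [ 0.1 -0.9 -0.2] w 0.496 0.0
shift units now [ 0.07 -0.7   0.03] | after turn [ 0.06 -0.7   0.03] | turn units [-0.02  0.01  0.07]
412 [[-0.0107, -0.0518, 0.0382], [-0.0048, -0.0437, 0.0815], [0.0054, -0.0365, 0.0834]]
0.03 8 [[-0.0107, -0.0478, 0.0327], [-0.0104, -0.0434, 0.0356], [-0.0095, -0.0399, 0.0364]]
0.05 32 [[-0.0108, -0.0498, 0.0425], [-0.0101, -0.043, 0.0515], [-0.0085, -0.0385, 0.0571]]
0.07 42 [[-0.0109, -0.0493, 0.0636], [-0.01, -0.043, 0.0709], [-0.008, -0.0378, 0.0775]]
```

View pics/b1.png

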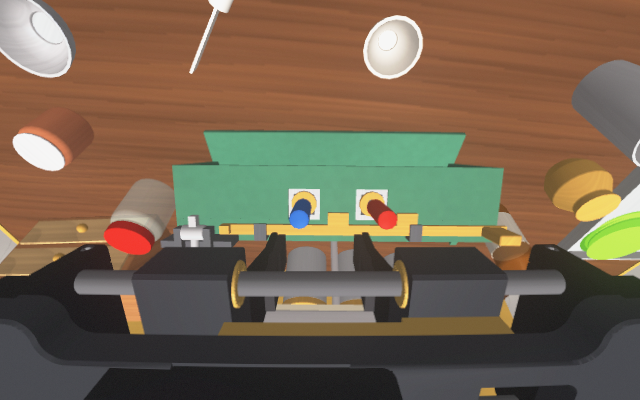

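The fingers straddle in line, with the blue handle at (300,213), red at (385,215), and the bar clear of both collars. I'll centre on blue and go in along the leaning axis.

jog_arm(plan="0.07 -0.4 0 0 0 0.07 0; 0 -0.38 0 0 0 0 0; -0.06 0 0.5 0 0 0 0; -0.06 0 0.5 0 0 0 0; -0.06 0 0.5 0 0 0 0; -0.06 0 0.5 0 0 0 0; -0.06 0 0.5 0 0 0 0; 0 0 0 0 0 0 0; 0 0 0 0 0 0 0; 0 0 0 0 0 0 0")

```text
time_s: 19.75
tcp_pos: [0.5169, -0.0988, 0.2091]
ee_rot: [[-0.879, -0.075, 0.471], [-0.066, 0.997, 0.035], [-0.473, -0.001, -0.881]]
wrist_force: [-0.7, 0.1, -0.8]
gripper_width: 0.499
gripper_force: 0.0
```

```bash
python3 - <<'E'
from k import *
t=28; go(np.array([0,-.042,.135])+.053*u-.001*v+.019*zt(t),-xt(t),zt(t))
p,d=r.capture("wrist"); L=rack(cloud("wrist",d)); U=face(L); h=cv2.cvtColor(p,cv2.COLOR_RGB2HSV); H,S,V=[h[...,i].astype(int) for i in range(3)]
m=(d>0)&(H>105)&(H<125)&(S>120)&(abs(U[...,0])<.04)&(abs(U[...,1])<.08)&(U[...,2]>.02)&(U[...,2]<.1); q=U[m]
if len(q): print(len(q),np.percentile(q,[2,50,98],axis=0).round(4).tolist())
E
```

```text
t 19.75 J [  8.   1. -36.   4. -25. -97.] tcp [ 0.5169 -0.0988  0.2091] rack [-0.0535 -0.0412  0.2091] F [-0.7  0.1 -0.8] w 0.499 0.0
shift units now [-0.19 -0.03  2.28] | after turn [-0.2  -0.03  2.28] | turn units [-0.02  0.02 -0.02]
843 [[-0.011, -0.0501, 0.0343], [-0.0066, -0.0426, 0.0813], [0.0055, -0.0344, 0.0834]]
```

jog_arm(plan="-0.04 -0.03 0.45 0 0 0 0; -0.04 0 0.45 0 0 0 0; -0.04 0 0.45 0 0 0 0; -0.04 0 0.45 0 0 0 0; -0.04 0 0.45 0 0 0 0; 0 0 0 0 0 0 0; 0 0 0 0 0 0 1; 0 0 0 0 0 0 1; 0 0 0 0 0 0 1; 0 0 0 0 0 0 1")

```text
time_s: 20.8
tcp_pos: [0.548, -0.0973, 0.162]
ee_rot: [[-0.879, -0.074, 0.472], [-0.065, 0.997, 0.035], [-0.473, -0.0, -0.881]]
wrist_force: [-1.6, 0.6, 0.6]
gripper_width: 0.222
gripper_force: 2.1
```

jog_arm(plan="0 0 0 0 0 0 1; 0 0 0 0 0 0 1; 0 0 0 0 0 0 1; 0 0 0 0 0 0 1; 0 0 0 0 0 0 1; 0 0 0 0 0 0 1; 0 0 0 0 0 0 1; 0 0 0 0 0 0 1; 0 0 0 0 0 0 1; 0 0 0 0 0 0 1")

```text
time_s: 21.8
tcp_pos: [0.5481, -0.0973, 0.1618]
ee_rot: [[-0.879, -0.074, 0.471], [-0.065, 0.997, 0.035], [-0.473, -0.0, -0.881]]
wrist_force: [-2.8, 0.1, 5.3]
gripper_width: 0.213
gripper_force: 30.0
```

```bash
python3 - <<'E'
from k import *
t=28; go(np.array([0,-.042,.135])+(.053+.15)*u-.001*v+.019*zt(t),-xt(t),zt(t))
s=r.sense(); print((s["tcp_pos"]-s["ee_rot"][:,2]*.019).round(4), face(rack(s["tcp_pos"]-s["ee_rot"][:,2]*.019)).round(4))
E
```

```text
t 21.8 J [  7.   8. -37.   5. -17. -98.] tcp [ 0.5481 -0.0973  0.1618] rack [-0.0222 -0.0422  0.1618] F [-2.8  0.1  5.3] w 0.213 30.0
shift units now [ 0.73 -0.01 -5.93] | after turn [ 0.75  0.01 -5.93] | turn units [-0.02  0.03 -0.03]
[ 0.5392 -0.098   0.1786] [-0.0006 -0.0421  0.0536]
```

jog_arm(plan="0.04 0 -0.3 0 0 0 1; 0.06 0 -0.5 0 0 0 1; 0.06 0 -0.5 0 0 0 1; 0.06 0 -0.5 0 0 0 1; 0.06 0 -0.5 0 0 0 1; 0.06 0 -0.5 0 0 0 1; 0.06 0 -0.5 0 0 0 1; 0.06 0 -0.5 0 0 0 1; 0.06 0 -0.5 0 0 0 1; 0.06 0 -0.5 0 0 0 1")

```text
time_s: 22.8
tcp_pos: [0.4763, -0.1026, 0.2602]
ee_rot: [[-0.881, -0.073, 0.468], [-0.065, 0.997, 0.034], [-0.469, 0.0, -0.883]]
wrist_force: [0.1, -0.6, -0.1]
gripper_width: 0.207
gripper_force: 30.0
```

jog_arm(plan="0.06 0 -0.5 0 0 0 1; 0.06 0 -0.5 0 0 0 1; 0.06 0 -0.5 0 0 0 1; 0 0 0 0 0 0 1; 0 0 0 0 0 0 1; 0 0 0 0 0 0 1; 0 0 0 0 0 0 1; 0 0 0 0 0 0 1; 0 0 0 0 0 0 1; 0 0 0 0 0 0 1")

```text
time_s: 23.8
tcp_pos: [0.4571, -0.104, 0.291]
ee_rot: [[-0.879, -0.074, 0.47], [-0.065, 0.997, 0.034], [-0.471, -0.0, -0.882]]
wrist_force: [0.8, -0.5, -0.4]
gripper_width: 0.214
gripper_force: 30.0
```

```bash
python3 - <<'E'
from k import *
s=r.sense(); g=s["tcp_pos"]-s["ee_rot"][:,2]*.019; print(face(rack(g)).round(4))
for n in("scene","top"):
    p,d=r.capture(n); P=cloud(n,d); L=rack(P); U=face(L); h=cv2.cvtColor(p,cv2.COLOR_RGB2HSV); H,S,V=[h[...,i].astype(int) for i in range(3)]
    m=(d>0)&(H>12)&(H<28)&(S>100)&(np.linalg.norm(P-(g-.05*(RR()@u)),axis=-1)<.03); q=U[m]
    print(n,len(q),np.percentile(q,[3,50,97],axis=0).round(3).tolist() if len(q) else "")
    cv2.imwrite(f"pics/d_{n}.png",cv2.resize(p[100:260,180:440,::-1],(780,480)))
# transfer plan: vertical over tumbler
j=s["joints"]; R=s["ee_rot"]; p=s["tcp_pos"]
rt=lambda a,b:None
go([.447,.296,.30],RR()@-X,-Z,False)
T=np.c_[RR()@-X,np.cross(-Z,RR()@-X),-Z]
rv=Ro.from_matrix(R.T@T).as_rotvec()
for name,q in(("back",p+RR()@np.array([-.07,0,.03])),("zt",[.40,-.10,.34]),("mid",[.43,.12,.34]),("tum",[.447,.296,.30]),("low",[.447,.296,.16])):
    a=ik(np.array(q),R if name=="back" else T,j); j=a[0]; print(name,np.round(q,3),j.round(0),a[1].round(1),a[2].round(1))
E
```

```text
[-0.0012 -0.0416  0.2118]
scene 30 [[0.002, -0.054, 0.158], [0.009, -0.039, 0.161], [0.016, -0.026, 0.163]]
top 64 [[-0.003, -0.054, 0.146], [0.006, -0.043, 0.164], [0.013, -0.029, 0.167]]
t 23.9 J [  8. -10. -33.   3. -39. -96.] tcp [ 0.4571 -0.104   0.2911] rack [-0.1135 -0.0417  0.2911] F [-0.3  0.  -1. ] w 0.216 30.0
shift units now [-0.85 15.99  0.05] | after turn [-0.85 15.98 -0.36] | turn units [-0.01  3.52 -0.03]
back [ 0.387 -0.109  0.321] [ 10. -20. -35.   4. -47. -97.] 0.0 0.0
zt [ 0.4  -0.1   0.34] [  9.  -3. -14.   0. -79. -94.] 0.0 0.0
mid [0.43 0.12 0.34] [  37.    0.  -11.   -0.  -79. -122.] 0.0 0.0
tum [0.447 0.296 0.3  ] [  51.   11.   -4.   -0.  -75. -136.] 0.0 0.0
low [0.447 0.296 0.16 ] [  51.   17.  -17.   -0.  -56. -136.] 0.0 0.0
```

View pics/d_scene.png

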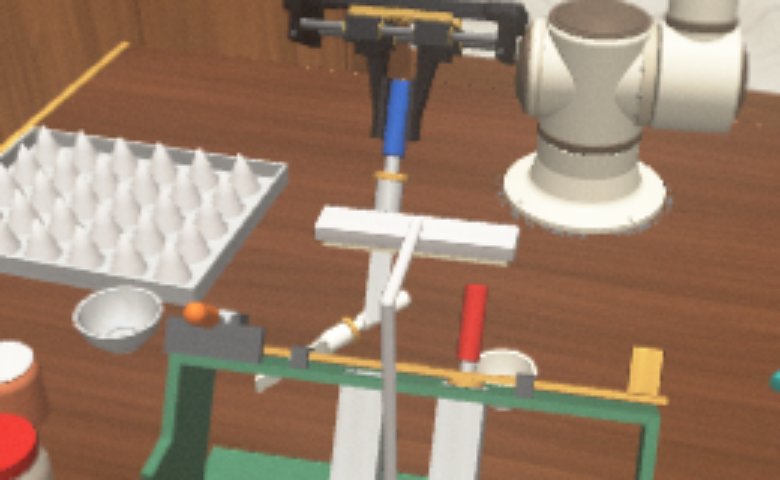

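The spreader is held at (395,120) with the blade drawn clear of the holder. Red is still in place, the bar is aside, and the lever is over. Next I back away towards the robot and turn it upright.

jog_arm(plan="0.3 0 -0.4 0 0 0 1; 0.4 0 -0.5 0 0 0 1; 0.4 0 -0.5 0 0 0 1; 0.4 0 -0.5 0 0 0 1; 0.4 0 -0.47 0 0 0 1; 0 0 0 0 0.8 0 1; 0 0 0 0 0.9 0 1; 0 0 0 0 0.9 0 1; 0 0 0 0 0.9 0 1; 0 0 0 0 0.9 0 1")

```text
time_s: 24.9
tcp_pos: [0.3874, -0.1092, 0.3226]
ee_rot: [[-0.99, -0.074, -0.124], [-0.073, 0.997, -0.01], [0.124, -0.0, -0.992]]
wrist_force: [-0.2, 1.1, -1.1]
gripper_width: 0.213
gripper_force: 30.0
```

```bash
python3 - <<'E'
from k import *
s=r.sense(); R=s["ee_rot"]; g=s["tcp_pos"]-R[:,2]*.019; print("R",R.round(3).tolist(),"grasp",g.round(4))
# spreader axis estimated: tool z rotated back 7deg about tool y
B=RR(); 
go([.447-.019*0+R[0,2]*.019,.296+R[1,2]*.019,.30],B@-xt(-7),B@zt(-7),False)
E
```

```text
R [[-0.99, -0.074, -0.124], [-0.073, 0.997, -0.01], [0.124, -0.0, -0.992]] grasp [ 0.3897 -0.109   0.3414]
t 24.9 J [  7.  -0. -14.  -0. -84. -93.] tcp [ 0.3874 -0.1092  0.3226] rack [-0.1834 -0.0414  0.3226] F [-0.2  1.1 -1.1] w 0.213 30.0
shift units now [-3.56 15.99  0.46] | after turn [-3.64 15.97  0.46] | turn units [ 0.   -0.02 -0.03]
```

jog_arm(plan="-0.2 0.7 0 0 0 0 1; -0.2 1 0 0 0 0 1; -0.2 1 0 0 0 0 1; -0.2 1 0 0 0 0 1; -0.2 1 0 0 0 0 1; -0.2 1 0 0 0 0 1; -0.2 1 0 0 0 0 1; -0.2 1 0 0 0 0 1; -0.2 1 0 0 0 0 1; -0.2 1 0 0 0 0 1")

```text
time_s: 25.9
tcp_pos: [0.4188, 0.1372, 0.3156]
ee_rot: [[-0.99, -0.074, -0.121], [-0.073, 0.997, -0.009], [0.121, 0.0, -0.993]]
wrist_force: [0.2, -0.1, -1.2]
gripper_width: 0.214
gripper_force: 30.0
```

jog_arm(plan="-0.25 1 0 0 0 0 1; -0.25 1 0 0 0 0 1; -0.25 1 0 0 0 0 1; -0.25 1 0 0 0 0 1; -0.25 1 0 0 0 0 1; -0.25 0.8 0 0 0 0 1; -0.06 0.5 0 0 0 0 1; 0 0 0 0 0 0 1; 0 0 0 0 0 0 1; 0 0 0 0 0 0 1")

```text
time_s: 26.9
tcp_pos: [0.4459, 0.2954, 0.3105]
ee_rot: [[-0.99, -0.073, -0.122], [-0.073, 0.997, -0.009], [0.122, -0.0, -0.993]]
wrist_force: [0.3, -0.4, -1.1]
gripper_width: 0.208
gripper_force: 30.0
```

```bash
python3 - <<'E'
from k import *
s=r.sense(); R=s["ee_rot"]; g=s["tcp_pos"]-R[:,2]*.019; print("grasp",g.round(4))
B=RR()
for zz in(.30,.165): go(np.array([.447,.296,zz])+.019*(B@zt(-7)),B@-xt(-7),B@zt(-7),False)
for n in("scene","top"):
    p,d=r.capture(n); P=cloud(n,d); h=cv2.cvtColor(p,cv2.COLOR_RGB2HSV); H,S,V=[h[...,i].astype(int) for i in range(3)]
    m=(d>0)&(H>12)&(H<28)&(S>100)&(np.linalg.norm(P-(g-[0,0,.05]),axis=-1)<.03); q=P[m]
    print(n,"collar",len(q),np.percentile(q,[3,50,97],axis=0).round(3).tolist() if len(q) else "")
    for a,b in((.07,.085),(.1,.14),(.14,.16)):
        q=P[(d>0)&(np.linalg.norm(P[...,:2]-g[:2],axis=-1)<.035)&(P[...,2]<g[2]-a)&(P[...,2]>g[2]-b)]; print("below",a,len(q),np.median(q,0).round(3) if len(q) else "")
    q=P[(d>0)&(np.linalg.norm(P[...,:2]-[.447,.296],axis=-1)<.06)&(abs(P[...,2]-.12)<.006)]; print("rim",len(q),cv2.minEnclosingCircle(q[:,:2].astype(np.float32)) if len(q) else "")
    if n=="scene": cv2.imwrite("pics/t_scene.png",cv2.resize(p[100:300,380:580,::-1],(600,600)))
E
```

```text
grasp [0.4482 0.2956 0.3293]
t 26.9 J [  48.   14.    3.   -5.  -84. -133.] tcp [0.4459 0.2954 0.3105] rack [-0.0934  0.3573  0.3105] F [ 0.3 -0.4 -1.1] w 0.208 30.0
shift units now [-0.1   0.02  1.17] | after turn [-0.1   0.02  1.17] | turn units [ 0.   -0.   -0.04]
t 26.9 J [  48.   14.    3.   -5.  -84. -133.] tcp [0.4459 0.2954 0.3105] rack [-0.0934  0.3573  0.3105] F [ 0.3 -0.4 -1.1] w 0.208 30.0
shift units now [-0.76  0.02  6.53] | after turn [-0.76  0.02  6.53] | turn units [ 0.   -0.   -0.04]
scene collar 79 [[0.436, 0.283, 0.278], [0.455, 0.296, 0.282], [0.462, 0.311, 0.283]]
below 0.07 50 [0.456 0.295 0.253]
below 0.1 117 [0.448 0.297 0.21 ]
below 0.14 55 [0.448 0.297 0.178]
rim 203 ((0.44857531785964966, 0.2967613637447357), 0.04466287046670914)
top collar 43 [[0.433, 0.281, 0.277], [0.439, 0.292, 0.282], [0.448, 0.305, 0.284]]
below 0.07 16 [0.441 0.288 0.254]
below 0.1 25 [0.446 0.29  0.206]
below 0.14 17 [0.446 0.293 0.176]
rim 135 ((0.4468666613101959, 0.2959751486778259), 0.04304848611354828)
```

View pics/t_scene.png

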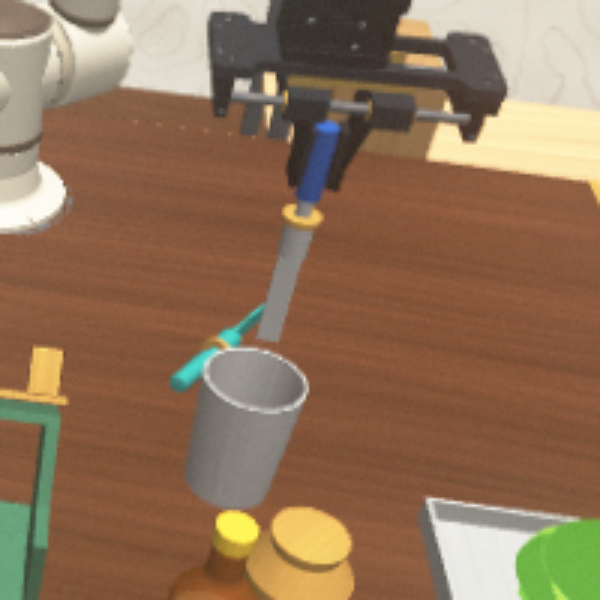

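The blade hangs upright with its tip at (270,335), centred over the tumbler mouth (255,378). I'll lower it in.

jog_arm(plan="-0.08 0 0.6 0 0 0 1; -0.08 0 0.7 0 0 0 1; -0.08 0 0.7 0 0 0 1; -0.08 0 0.7 0 0 0 1; -0.08 0 0.7 0 0 0 1; -0.08 0 0.7 0 0 0 1; -0.08 0 0.7 0 0 0 1; -0.08 0 0.6 0 0 0 1; -0.04 0 0.3 0 0 0 1; 0 0 0 0 0 0 1")

```text
time_s: 28.0
tcp_pos: [0.4451, 0.2955, 0.1658]
ee_rot: [[-0.99, -0.073, -0.124], [-0.072, 0.997, -0.011], [0.124, -0.002, -0.992]]
wrist_force: [0.3, -0.2, -0.5]
gripper_width: 0.212
gripper_force: 30.0
```

```bash
python3 - <<'E'
from k import *
s=r.sense(); R=s["ee_rot"]; g=s["tcp_pos"]-R[:,2]*.019; print("grasp",g.round(4),s["wrist_force"].round(1))
for n in("scene","top"):
    p,d=r.capture(n); P=cloud(n,d); h=cv2.cvtColor(p,cv2.COLOR_RGB2HSV); H,S,V=[h[...,i].astype(int) for i in range(3)]
    m=(d>0)&(H>12)&(H<28)&(S>100)&(np.linalg.norm(P-(g-[0,0,.05]),axis=-1)<.03); q=P[m]
    print(n,"collar",len(q),np.percentile(q,[3,50,97],axis=0).round(3).tolist() if len(q) else "")
    q=P[(d>0)&(np.linalg.norm(P[...,:2]-[.447,.296],axis=-1)<.06)&(abs(P[...,2]-.12)<.006)]; print("rim",len(q),cv2.minEnclosingCircle(q[:,:2].astype(np.float32)) if len(q) else "")
E
```

```text
grasp [0.4475 0.2957 0.1847] [ 0.3 -0.2 -0.5]
scene collar 63 [[0.437, 0.284, 0.133], [0.453, 0.295, 0.137], [0.461, 0.309, 0.139]]
rim 221 ((0.4485810399055481, 0.29659101366996765), 0.044359125196933746)
top collar 18 [[0.432, 0.283, 0.127], [0.435, 0.29, 0.138], [0.451, 0.302, 0.142]]
rim 88 ((0.43932050466537476, 0.294272780418396), 0.04160501807928085)
```

jog_arm(plan="-0.02 0 0.15 0 0 0 1; -0.02 0 0.15 0 0 0 1; 0 0 0 0 0 0 1; 0 0 0 0 0 0 0.3; 0 0 0 0 0 0 0.3; 0 0 0 0 0 0 -0.3; 0 0 0 0 0 0 -0.7; 0 0 0 0 0 0 -1; 0 0 0 0 0 0 -1; 0 0 0 0 0 0 -1")

```text
time_s: 29.1
tcp_pos: [0.4455, 0.2962, 0.159]
ee_rot: [[-0.99, -0.074, -0.122], [-0.073, 0.997, -0.009], [0.122, -0.0, -0.992]]
wrist_force: [-0.1, 0.6, -0.1]
gripper_width: 0.723
gripper_force: 0.0
```

jog_arm(plan="0 0 0 0 0 0 -1; 0 0 0 0 0 0 -1; 0 0 -0.2 0 0 0 -1; 0.05 0 -0.4 0 0 0 -1; 0.05 0 -0.4 0 0 0 -1; 0.05 0 -0.4 0 0 0 -1; 0.05 0 -0.5 0 0 0 -1; 0.08 0 -0.7 0 0 0 -1; 0.1 0 -0.8 0 0 0 -1; 0.1 0 -0.8 0 0 0 -1")

```text
time_s: 30.1
tcp_pos: [0.4465, 0.2962, 0.2664]
ee_rot: [[-0.99, -0.074, -0.122], [-0.073, 0.997, -0.009], [0.122, 0.0, -0.993]]
wrist_force: [0.3, 1.0, -0.9]
gripper_width: 0.997
gripper_force: 0.0
```

jog_arm(plan="0.1 0 -0.8 0 0 0 -1; 0.1 0 -0.8 0 0 0 -1; 0.1 0 -0.8 0 0 0 -1; 0 0 0 0 0 0 -1; 0 0 0 0 0 0 -1; 0 0 0 0 0 0 -1; 0 0 0 0 0 0 -1; 0 0 0 0 0 0 -1; 0 0 0 0 0 0 -1; 0 0 0 0 0 0 -1")

```text
time_s: 31.1
tcp_pos: [0.4464, 0.2963, 0.3249]
ee_rot: [[-0.99, -0.074, -0.122], [-0.073, 0.997, -0.01], [0.123, -0.001, -0.992]]
wrist_force: [0.1, -0.7, 0.2]
gripper_width: 1.002
gripper_force: 0.0
```

```bash
python3 - <<'E'
from k import *
im=[]
for n in("scene","top"):
    p,d=r.capture(n); P=cloud(n,d); L=rack(P); U=face(L); h=cv2.cvtColor(p,cv2.COLOR_RGB2HSV); H,S,V=[h[...,i].astype(int) for i in range(3)]
    q=P[(d>0)&(H>105)&(H<125)&(S>120)&(np.linalg.norm(P[...,:2]-[.447,.296],axis=-1)<.12)&(P[...,2]<.25)]; print(n,"blue",len(q),np.percentile(q,[3,50,97],axis=0).round(3).tolist() if len(q) else "")
    q=P[(d>0)&(np.linalg.norm(P[...,:2]-[.447,.296],axis=-1)<.06)&(abs(P[...,2]-.12)<.005)&(S<60)]; print("rim",len(q),cv2.minEnclosingCircle(q[:,:2].astype(np.float32)) if len(q) else "")
    q=U[(d>0)&(H>12)&(H<28)&(S>100)&(L[...,1]>.08)&(L[...,1]<.25)&(abs(U[...,0]-.02)<.03)&(U[...,2]<.055)&(U[...,2]>.02)]; print("fin",np.median(q,0).round(3))
    q=L[(d>0)&(H>2)&(H<16)&(S>150)&(abs(L[...,0])<.12)&(L[...,2]>.18)&(L[...,2]<.26)&(abs(L[...,1]+.16)<.03)]; print("lever",np.median(q,0).round(3) if len(q) else "")
    q=U[(d>0)&((H<4)|(H>176))&(S>180)&(abs(U[...,0])<.03)&(abs(U[...,1]-.04)<.03)&(U[...,2]>.02)]; print("red",np.median(q,0).round(3) if len(q) else "")
    im.append(cv2.resize(p[100:300,380:580,::-1] if n=="scene" else p[130:330,110:310,::-1],(400,400)))
cv2.imwrite("pics/end.png",np.hstack(im)); s=r.sense(); print(s["time_s"],s["tcp_pos"],s["wrist_force"].round(1),s["gripper_width"])
E
```

```text
scene blue 86 [[0.483, 0.294, 0.147], [0.491, 0.301, 0.187], [0.496, 0.307, 0.2]]
rim 165 ((0.4488643705844879, 0.2974093556404114), 0.04490050673484802)
fin [0.034 0.18  0.035]
lever [ 0.058 -0.154  0.219]
red [0.007 0.041 0.052]
top blue 10 [[0.467, 0.292, 0.147], [0.469, 0.296, 0.149], [0.471, 0.303, 0.156]]
rim 132 ((0.4469894766807556, 0.2961696982383728), 0.04315602406859398)
fin [0.033 0.179 0.046]
lever [ 0.041 -0.159  0.216]
red [0.006 0.039 0.074]
31.2 [0.44638946 0.29633394 0.32499899] [-0.9 -0.1  0.5] 0.9982141253223434
```

View pics/end.png

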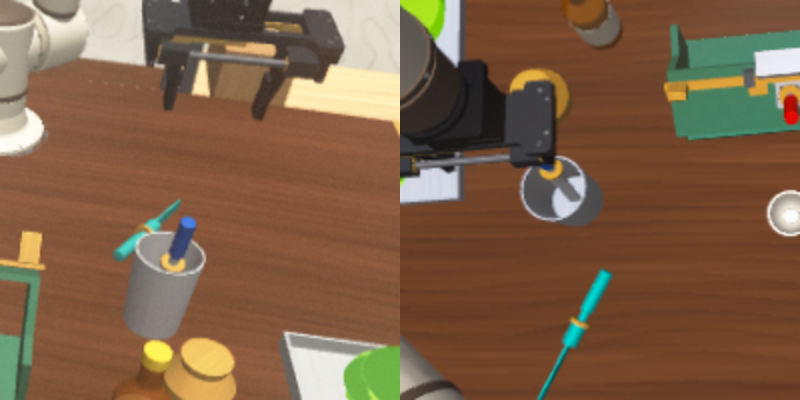

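The blue spreader stands in the tumbler, with its handle at (185,235) in the left half. The tumbler hasn't moved, and the gripper is well clear. The lever is over, the bar is aside, and red is still in its holder.

```bash
python3 -c "
from station import r
print(r.finish_job())"
```

```text
the job is handed in; nothing more can be done
None
```

The job is handed in (the hand-in returned no verdict). My last measurements show the lever flipped free, the bar about 40 mm aside, the blue spreader standing blade down in the unmoved tumbler, and the red spreader still in its holder.

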